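# Screw a light-sensor head onto its pedestal until its window faces the mirror

## Robot

A 7-joint arm with a two-finger parallel gripper is mounted at the origin on a cart in front of the work surface, level with it; the furniture and walls round the work are solid. World frame = base frame: x ahead of the robot, y to its left, z up, the work surface at z = 0. Lengths are in mm, angles in rad, forces in N, time in s.
With the tool pointing down it reaches from about 350 to 900 mm from the base axis. Payload 7.2 kg.
Tool frame: the origin (TCP) lies at the very end of the fingers, on their centre line; the grasp point (between the pads) lies 19 mm behind it; y points along the fingers, x is the direction in which the jaws open and shut, and the axes are right-handed (so a half turn about y gives the same grasp; the last joint's range is limited). The gripper opens to 85 mm and grips with 20 to 120 N. Pads are 22 mm wide; open, the fingers measure 114 mm over their backs; the gripper's body (76 mm by 85 mm) begins 54 mm behind the grasp point. The pads swing forward as they close: fully open they stand 13 mm farther back than shut.
Start: joints at [1.038, 0.411, -0.013, 1.596, 0.006, 1.134, -0.082], TCP at [280.142, -558.703, 231.297] pointing down, gripper open.
Joint ranges: [-2.95, 2.95], [-0.29, 1.99], [-1.47, 1.44], [0.14, 2.54], [-1.03, 4.17], [0.13, 1.85], [-2.86, 2.86]. Speed limits (rad/s): [2.39, 2.39, 3.01, 3.01, 3.14, 3.14, 3.14].

## Interface

Orientations are given as a unit quaternion [w, x, y, z].
In Python, from cell import robot gives the robot as it stands.
- The arm moves only by the tool servo_tool, never from a script. Its argument "moves" is a list of rows, each an object with "translation": the shift along the world's x, y, z in mm, a list of three; "turn": the turn, a rotation vector about the world's x, y, z in rad, a list of three; "grip": the closure in counts, from 0 (fully open) to 255 (shut). In form: [{"translation": [dx, dy, dz], "turn": [wx, wy, wz], "grip": grip}, ...]. A call has exactly 8 rows; each row is the pose to reach, as a shift and turn from the pose measured when the call began; what a row does not reach only later rows make up. A row lasts 1/10 s, in which the tool goes at most 50 mm and 8.59 degrees, less where a joint would pass 70% of its speed; a pose out of reach is approached as far as the arm can. A call with a gripper value outside its range is refused whole. The fingers move at their own pace and stop on an object; "squeeze" is the grip in N (left out, the last holds). Time passes only in rows, so rows that repeat a pose let the fingers close, or fill a call up. It gives the time, the measured TCP pose, the force and the opening at its end, in the units of the state.
- robot.observe(): the state, without advancing time (a new reading comes with each control period).
- robot.snapshot(name): name is "scene" or "top"; returns a dict with "color" (420x560x3 uint8, red, green, blue), "z_map" (420x560 float32, mm along the optical axis (not along the pixel's ray), 0 where there is no reading), "K" (3x3 intrinsics, pixels), "camera_from_world" (4x4, takes a point from world to camera coordinates). Camera axes: x right, y down, z forward; pixel columns grow to the right and rows downward; lengths in mm; the calibration is good to about 2 mm. A picture is of the moment at which its call begins.
- robot.close_job(): hands the job in, once; it reports no verdict.
The state is a dict: "t": time; "qpos": joint angles; "dq": joint speeds; "joint_efforts": joint torques, N m; "position": TCP position; "orientation": TCP orientation; "wrist_force": force on the tool from outside, world axes, zero at the start; "wrist_torque": the same for the moment, N m; "grip_width": finger opening in mm.
Only numpy, scipy, OpenCV 4.12 (cv2) and the standard library are available. Lean on these libraries where they do the work, as an engineer would, in place of code of your own. Each camera call takes 0.05 s, during which the arm holds its last target.

## Task

Mount the light-sensor head on the pedestal: set it over the threaded spigot, feel lightly for the place where its two pins drop through the unmarked slots of the thread, then screw it on clockwise until its round window looks straight at the centre of the mirror, and let go of it there. The thread is easily bruised, so never lean hard on it, and leave the mirror and the other loose things where they stand.

Things in the scene. Friction and masses are not known exactly. Their poses are not given: they have to be found in the camera images.
- sensor_head: Loose light-sensor head, 0.2 kg, standing upright: black knurled skirt, 50 mm across, z 0 to 28 mm, open below (bore 38 mm), and on it a silver square housing 44 x 44 mm, z 28 to 72 mm. Origin: centre of the skirt's lower rim; z up; +x out of the window, plug socket at -x. Grasp it by its plain +y and -y faces, 44 mm apart, fingertips 30 to 60 mm above the rim.
- head_window (a point): Centre of the head's round amber window, 20 mm across in a black rim that stands 7 mm proud of the housing's +x face; 29 mm from the head's axis and 42 mm above its lower rim.
- head_pins (a point): Point on the head's axis, 6 mm above its lower rim, level with its two flat-bottomed steel pins on the +y and -y sides of the bore (5 mm thick, tips 14.8 mm from the axis). Seen from above, they drop through the slots at a heading 35 to 140 degrees counterclockwise of the one that faces the mirror: start 143 degrees counterclockwise of it and slide clockwise.
- pedestal: Fixed pedestal: dark round base 84 mm across, silver column, collar 51 mm across whose top is 38 mm up. On the collar lies a black sprung ring, top 43 mm up, which gives 4 mm at about 4 N per mm. Origin: centre of the underside, z up along the axis; +x points roughly at the mirror.
- thread_top (a point): Centre of the thread's flat top, 56 mm up: a steel flange 36 mm across round a blunt nose 28 mm thick that ends 64 mm up. Two opposite slots, 30 degrees wide, cut the flange; their direction varies and is not measured. With its pins on the flange the head's rim is 52.5 mm up and it topples if let go; with both pins through, it rests on the ring, rim 42.5 mm up.
- thread_foot (a point): Centre of the collar top, 38 mm up. Below the slots the pins run clockwise (seen from above) under sloping flanks, which draw the head down against the ring, rim then 39.5 to 41.5 mm up; friction holds it at any angle. An end stop blocks it about 146 degrees past the slots, so the slots half a turn away do not serve. Turned back to the slots it lifts out.
- mirror_mount: Loose black mirror mount on a short post and square foot, 51 x 52 mm, 106 mm high, 0.14 to 0.165 m from the pedestal's axis. Origin: centre of the foot's underside; the mirror looks along -x. It must not be shifted.
- mirror_centre (a point): Centre of the small round white mirror on the mount's -x face, 80 mm above the surface, as high as the window of a mounted head. Seen from above, the window looks straight at it when this point lies on the line from the head's axis out through the window, or at most 7 mm beside it.
- post_holder: Bystander: silver post holder with a steel post, 25 x 41 x 95 mm, standing upright, loose. Origin: centre of the underside. It and the sensor head may have swapped sides.
- filter_frame: Bystander: black square filter frame with an orange glass, 50 x 50 x 9 mm, lying flat, loose, at the far right. Origin: centre of the underside.
Things that resemble listed ones, but are neither listed nor needed, are in the scene too. What is shaped like the sensor_head but blue or pink is not meant.

How it is judged:
By the outcome, as a careful person would: the job done as asked, in the order asked, and still so for the second after the job is handed in, with the robot touching nothing.
It also fails if it takes over 61 s, if anything falls off the work surface, if the arm or the gripper's body presses on something with over 40 N, if the wrist force passes 120 N, or if a joint passes its speed limit or range.

## Working session

There is one attempt and no reset: what is moved stays moved. The work goes in short steps, Python scripts to look and compute and a tool call to move; the robot and the scene stay as the last step left them, time stands still between calls to the robot, and variables do not carry over. Pictures are saved under pics/ and viewed, and the job is handed in when it is done.

Besides the shell and the picture viewer there is one more tool, called after "Emit:" by a JSON object that holds its "op" and its "data", one argument or row to a line. servo_tool: Moves the arm, as the interface text tells. Its arguments: {"type":"object","properties":{"moves":{"type":"array"},"squeeze":{"type":"number"}},"required":["moves"]}

```bash
mkdir -p pics; ls
cat > h.py <<'E'
import numpy as np, cv2, pickle
def snap(robot,name,tag):
    s=robot.snapshot(name); pickle.dump(s,open(f'{tag}.pkl','wb'))
    cv2.imwrite(f'pics/{tag}.png',s['color'][:,:,::-1]); return s
def ray(s,u,v,z):
    K=s['K'];T=s['camera_from_world'];R=T[:3,:3];o=-R.T@T[:3,3]
    d=R.T@np.linalg.inv(K)@np.array([u,v,1.]); return o+d*(z-o[2])/d[2]
def proj(s,p):
    T=s['camera_from_world'];c=T[:3,:3]@np.array(p)+T[:3,3];q=s['K']@c;return q[:2]/q[2]
def cloud(s):
    K=s['K'];T=s['camera_from_world'];z=s['z_map'];v,u=np.mgrid[:z.shape[0],:z.shape[1]]
    c=np.stack([(u-K[0,2])*z/K[0,0],(v-K[1,2])*z/K[1,1],z],-1)
    w=(c-T[:3,3])@T[:3,:3]; w[z==0]=np.nan; return w
def load(t): return pickle.load(open(f'{t}.pkl','rb'))
E
python3 - <<'E'
from cell import robot
from h import *
for n in('scene','top'):
    s=snap(robot,n,n+'0'); T=s['camera_from_world'];print(n,s['K'].round(1).tolist(),(-T[:3,:3].T@T[:3,3]).round(0),T[:3,:3].round(2).tolist())
print(robot.observe())
E
```

```text
pics
scene [[444.0, 0.0, 275.7], [0.0, 444.0, 208.7], [0.0, 0.0, 1.0]] [122. 642. 582.] [[-0.89, -0.45, 0.01], [-0.24, 0.45, -0.86], [0.38, -0.77, -0.51]]
top [[441.5, 0.0, 277.0], [0.0, 441.5, 202.8], [0.0, 0.0, 1.0]] [428. -79. 908.] [[-0.02, -1.0, -0.02], [-1.0, 0.02, -0.08], [0.08, 0.02, -1.0]]
{'t': 0.1, 'qpos': array([ 1.03780662,  0.41183471, -0.01271253,  1.59697685,  0.00555378,
        1.13427637, -0.08217724]), 'dq': array([ 0.00078812, -0.00202797,  0.00095691, -0.00076902, -0.00045771,
       -0.00050257,  0.00101255]), 'joint_efforts': array([ 2.46588454e-03, -6.01832414e+01,  6.84069861e-01, -3.00085115e+01,
        1.39973740e-02,  6.46726694e-03,  3.27608336e-05]), 'position': array([ 279.92477853, -558.3062292 ,  230.52115806]), 'orientation': array([ 0.60197086, -0.60146549,  0.3718464 , -0.37094555]), 'wrist_force': array([ 0.23062873,  0.26194129, -0.41253029]), 'wrist_torque': array([ 0.08590019,  0.00277169, -0.01777262]), 'grip_width': 85.33279755669615}
```

View pics/scene0.png

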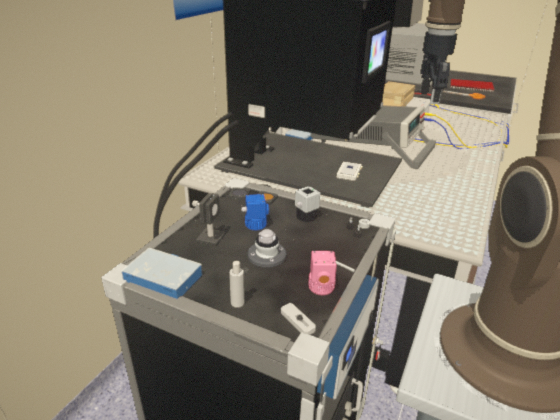

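View pics/top0.png

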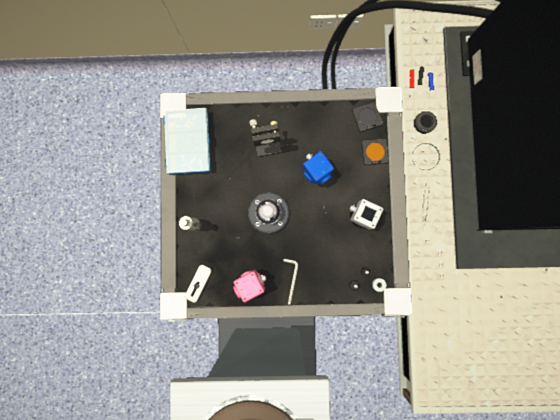

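The scene view shows a silver head at (307,203), a blue one at (256,212) and a pink one at (322,272), with the pedestal at (267,245) and the mirror at (210,212). In the top view they are at silver (367,213), blue (318,168), pink (248,286), pedestal (267,212) and mirror (266,138). The silver head fits the description; I'll confirm it in an enlarged crop.

Run:
```python
from h import *
a=load('top0');b=load('scene0')
c=cv2.resize(a['color'][100:250,230:410,::-1],None,fx=4.2,fy=4,interpolation=cv2.INTER_CUBIC)[:600]
cv2.imwrite('pics/ctop.png',c)
c=cv2.resize(b['color'][170:280,180:340,::-1],None,fx=5,fy=5,interpolation=cv2.INTER_CUBIC)
cv2.imwrite('pics/cscene.png',c)
w=cloud(a)
for n,(u,v) in dict(ped=(267,212),head=(367,213),headedge=(362,203),mir=(266,138),base=(285,222)).items(): print(n,w[v,u].round(1))
# head top silver
m=(np.abs(w[...,2]-72)<8)
for n,(u0,u1,v0,v1) in dict(head=(340,395,190,240),ped=(245,292,190,235),mir=(240,292,110,165)).items():
    q=w[v0:v1,u0:u1].reshape(-1,3);q=q[np.isfinite(q[:,0])]
    print(n,[ (z,int((np.abs(q[:,2]-z)<3).sum())) for z in range(0,115,6)])
```

```text
ped [481.2 -44.5  63.4]
head [ 474.2 -233.6   72.4]
headedge [ 493.4 -224.9   72.5]
mir [615.6 -47.1 104.8]
base [463.5 -78.4   5.8]
head [(0, 1717), (6, 117), (12, 12), (18, 6), (24, 21), (30, 16), (36, 11), (42, 21), (48, 52), (54, 34), (60, 15), (66, 65), (72, 483), (78, 1), (84, 0), (90, 0), (96, 0), (102, 0), (108, 0), (114, 0)]
ped [(0, 715), (6, 64), (12, 723), (18, 21), (24, 0), (30, 1), (36, 33), (42, 215), (48, 6), (54, 90), (60, 109), (66, 52), (72, 0), (78, 0), (84, 0), (90, 0), (96, 0), (102, 0), (108, 0), (114, 0)]
mir [(0, 1791), (6, 234), (12, 20), (18, 0), (24, 0), (30, 0), (36, 0), (42, 0), (48, 0), (54, 9), (60, 26), (66, 31), (72, 26), (78, 23), (84, 31), (90, 42), (96, 53), (102, 210), (108, 129), (114, 0)]
```

View pics/ctop.png

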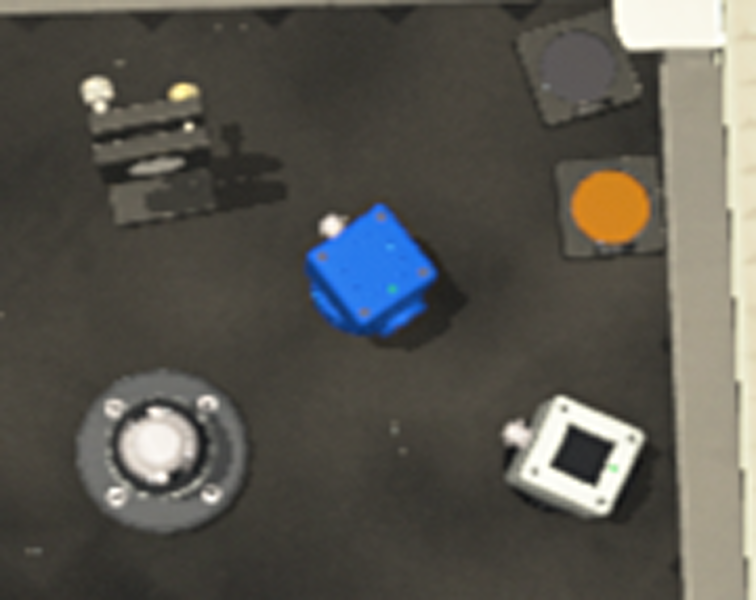

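View pics/cscene.png

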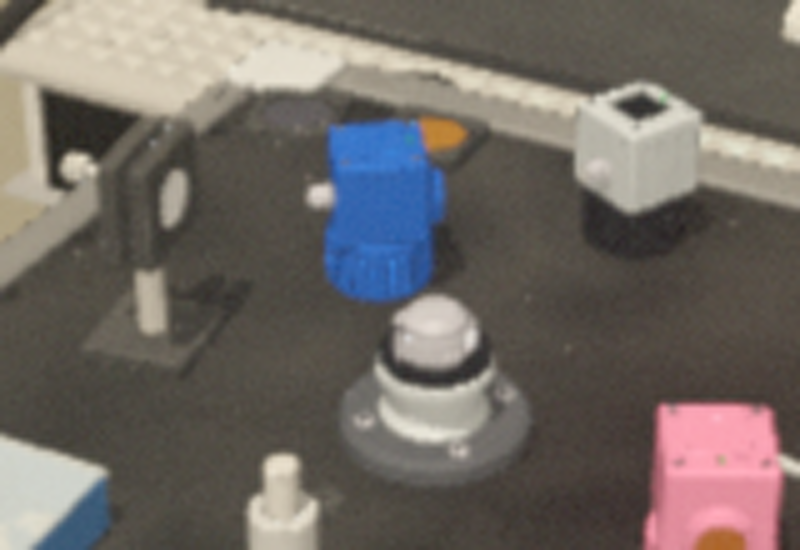

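Run:
```python
from h import *
a=load('top0');b=load('scene0')
for nm,s in(('top',a),('scene',b)):
    w=cloud(s)
    # head top by depth
    m=((np.abs(w[...,2]-72)<5)&(w[...,1]<-190)&(w[...,1]>-290)&(w[...,0]>420)&(w[...,0]<540)).astype(np.uint8)
    m=cv2.morphologyEx(m,cv2.MORPH_CLOSE,np.ones((5,5)));n,l,st,_=cv2.connectedComponentsWithStats(m);k=1+st[1:,4].argmax()
    cs,_=cv2.findContours((l==k).astype(np.uint8),0,1);c=max(cs,key=cv2.contourArea)[:,0,:]
    P=np.array([ray(s,u,v,72)[:2] for u,v in c],np.float32);r=cv2.minAreaRect(P);print(nm,'head',r)
    # pedestal layers
    d=np.hypot(w[...,0]-480,w[...,1]+45)<60
    for z,t in((64,3),(43,3),(11,4)):
        mm=d&(np.abs(w[...,2]-z)<t);q=w[mm];
        if len(q)>10:
            cc,rr=cv2.minEnclosingCircle(q[:,:2].astype(np.float32));print(nm,'ped z',z,len(q),np.array(cc).round(1),round(rr,1),q[:,2].mean().round(1))
    # base disk by circle fit
    q=w[d&(w[...,2]>3)&(w[...,2]<16)]
    # plug: white knob
    # mirror pts
    mm=(np.hypot(w[...,0]-620,w[...,1]+45)<50)&(w[...,2]>50)
    q=w[mm];print(nm,'mir',len(q),np.percentile(q,[2,50,98],axis=0).round(1).tolist())
# mirror ellipse scene, bright low sat
hsv=cv2.cvtColor(b['color'],cv2.COLOR_RGB2HSV);m=((hsv[...,2]>140)&(hsv[...,1]<60)).astype(np.uint8);m[:, :205]=0;m[:,222:]=0;m[:195]=0;m[225:]=0
n,l,st,ce=cv2.connectedComponentsWithStats(m);print(st.tolist(),ce.round(1).tolist())
```

```text
top head ((473.9841613769531, -234.387939453125), (43.95459747314453, 43.96552658081055), 63.47311782836914)
top ped z 64 101 [484.4 -43.2] 13.2 63.1
top ped z 43 197 [484.8 -43.9] 24.3 42.3
top ped z 11 779 [484.6 -43.6] 41.9 11.5
top mir 580 [[612.2, -69.5, 58.0], [626.6, -43.6, 102.3], [654.8, -19.5, 107.1]]
scene head ((473.529052734375, -233.1790771484375), (50.68565368652344, 53.236541748046875), 61.644039154052734)
scene ped z 64 78 [485.3 -43.9] 13.8 64.6
scene ped z 43 133 [484.4 -42.6] 25.1 43.9
scene ped z 11 315 [484.8 -43.1] 42.2 12.7
scene mir 551 [[613.1, -70.4, 58.9], [621.0, -30.2, 92.4], [649.3, -17.6, 109.1]]
[[0, 0, 560, 420, 235162], [212, 204, 5, 11, 36], [208, 224, 1, 1, 1], [211, 224, 1, 1, 1]] [[279.5, 209.5], [214.3, 209.2], [208.0, 224.0], [211.0, 224.0]]
```

Run:
```python
from h import *
a=load('top0');b=load('scene0')
wb=cloud(b);wa=cloud(a)
print('mirror scene ray z80',ray(b,214.3,209.2,80).round(1)); q=wb[205:214,212:217].reshape(-1,3);print(np.nanmedian(q,axis=0))
# bright thing in top
hsv=cv2.cvtColor(a['color'],cv2.COLOR_RGB2HSV);sub=a['color'][134:144,258:280].mean(2).astype(int);print(sub)
for p in [(617,-44,80),(617,-50,80),(617,-38,80)]: print(proj(a,p),proj(b,p))
# mount top edge face normal: points z>100
q=wa[(np.hypot(wa[...,0]-630,wa[...,1]+45)<40)&(wa[...,2]>99)];r=cv2.minAreaRect(q[:,:2].astype(np.float32));print(r)
q=wb[(np.hypot(wb[...,0]-625,wb[...,1]+45)<40)&(wb[...,2]>60)&(wb[...,2]<100)];print(len(q))
# foot
q=wa[(np.hypot(wa[...,0]-625,wa[...,1]+45)<45)&(wa[...,2]>4)&(wa[...,2]<14)];print(len(q),cv2.minAreaRect(q[:,:2].astype(np.float32)))
c=cv2.resize(b['color'][185:250,185:250,::-1],None,fx=9,fy=9,interpolation=cv2.INTER_CUBIC);cv2.imwrite('pics/mir.png',c)
```

```text
mirror scene ray z80 [618.5 -49.9  80. ]
[616.8523391 -47.5307979  82.3798215]
[[ 42  34  49  60  72  81  82  83  86  91  99  98  91  91  91  89  89  89
   92  94  90  72]
 [104  80  82  85  86  90  93  92  92  92  93  93  93  93  92  93  94  93
   95  97 101  90]
 [102  93  94  92  91  92  94  95  97  94  94  93  93  95  97 102 105  91
   74  70  71  68]
 [ 92  94  94  95  95  95  96  97  98  95  96  89  74  64  64  68  71  59
   46  40  40  43]
 [ 93  94  96  97  96  92  83  70  62  62  63  56  43  38  36  36  36  35
   32  34  33  35]
 [ 85  78  71  66  59  59  52  41  45  75  97  91  81  83  86  65  32  32
   35  38  35  36]
 [ 56  47  41  36  43  81  91  91 115 135 141 140 140 141 140 105  47  34
   35  34  34  35]
 [ 35  32  34  67 113 139 142 140 147 152 151 152 152 135 104  72  37  34
   34  39  38  38]
 [ 32  34  64 117 148 153 153 150 149 143 125 114 102  76  48  32  33  42
   50  57  63  52]
 [ 32  31  47  84 100  99  96  92  88  84  69  59  51  49  52  54  54  56
   60  63  67  61]]
[264.92422842 140.29292121] [213.36817679 210.58310034]
[268.07124437 140.20915722] [214.89600401 209.35128226]
[261.77802843 140.37666347] [211.82579382 211.82665405]
((635.6559448242188, -43.308616638183594), (41.03267288208008, 51.96597671508789), 9.096782684326172)
325
226 ((616.0872802734375, -46.32179260253906), (20.8621826171875, 49.56069564819336), 9.802604675292969)
```

View pics/mir.png

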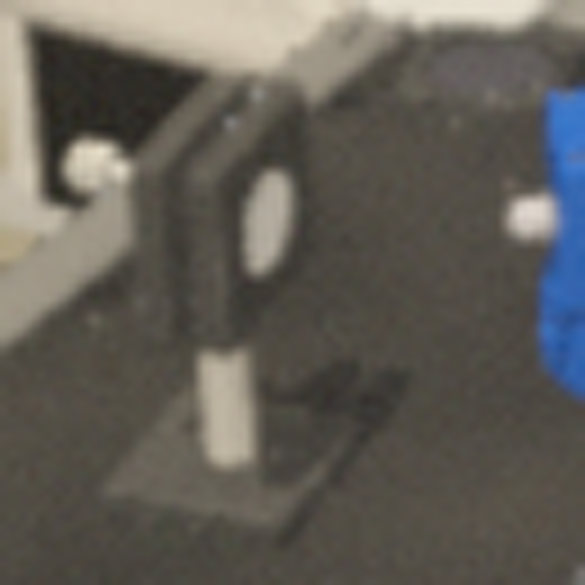

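Run:
```python
from h import *
from scipy.spatial.transform import Rotation as Ro
w=np.concatenate([cloud(load('top0')).reshape(-1,3),cloud(load('scene0')).reshape(-1,3)])
w=w[np.isfinite(w[:,0])]
# height map max on 50mm grid
xs=range(200,800,50);ys=range(0,-700,-50)
print('y:',list(ys))
for x in xs:
    print(x,[ (int(np.percentile(q[:,2],98)) if len(q:=w[(w[:,0]>=x)&(w[:,0]<x+50)&(w[:,1]<=y)&(w[:,1]>y-50)])>3 else None) for y in ys])
R=Ro.from_quat([-0.60146549,0.3718464,-0.37094555,0.60197086]).as_matrix();print(R.round(3)); print('toolx yaw',np.degrees(np.arctan2(R[1,0],R[0,0])))
```

```text
y: [0, -50, -100, -150, -200, -250, -300, -350, -400, -450, -500, -550, -600, -650]
200 [None, None, None, None, -386, -359, -55, -54, -54, 333, 451, 445, -54, -53]
250 [7, 7, 7, 7, 7, 8, 7, -54, -54, 343, 477, 343, 267, -54]
300 [74, 6, 3, 3, 17, 13, 8, -55, -54, -54, 473, 339, 336, -55]
350 [74, 5, 3, 3, 20, 6, 8, -56, -33, -32, -32, -32, -32, -32]
400 [13, 10, 3, 3, 66, 5, 8, -56, 468, 465, 463, 459, 453, 455]
450 [65, 63, 3, 3, 74, 74, 7, -56, 467, -32, 129, 129, 129, 130]
500 [44, 39, 71, 54, 59, 5, 6, -56, 464, -32, -26, -17, -18, -32]
550 [3, 3, 74, 74, 9, 10, 7, -53, 461, -32, -31, -31, -31, -31]
600 [107, 107, 3, 3, 8, 10, 7, -54, 456, -32, -31, -31, -30, -31]
650 [101, 62, 3, 3, 10, 11, 8, -38, 453, -32, -31, -31, -31, -31]
700 [8, 8, 8, 7, 8, 10, 9, -54, 452, 113, -31, -31, -31, -30]
750 [None, None, None, None, None, None, -55, -52, 452, 112, 105, 40, 57, -30]
[[ 0.448 -0.001  0.894]
 [-0.894  0.001  0.448]
 [-0.001 -1.    -0.   ]]
toolx yaw -63.36791180297895
```

Checks agree: the head's top square is 44.0 mm across at z 72, and both cameras put the pedestal at (484.6, -43.5). The head is at (474, -234.3) with its plug toward 63.5°, so it faces -116.5°. The mirror is at about (617, -48), so the final heading is -1.9° and the start heading is 141°. One grasp would run joint 7 out of range, so I'll turn the head to about 141° on the table and regrasp it flipped. First I'll approach, keeping clear of the tall black box.

Emit:
{"op": "servo_tool", "data": {
  "moves": [
    {"translation":[0,40,0],"turn":[0,0,0.08],"grip":0},
    {"translation":[0,85,0],"turn":[0,0,0.16],"grip":0},
    {"translation":[0,130,0],"turn":[0,0,0.24],"grip":0},
    {"translation":[5,175,0],"turn":[0,0,0.32],"grip":0},
    {"translation":[15,220,0],"turn":[0,0,0.4],"grip":0},
    {"translation":[40,260,0],"turn":[0,0,0.48],"grip":0},
    {"translation":[70,290,0],"turn":[0,0,0.56],"grip":0},
    {"translation":[110,310,0],"turn":[0,0,0.64],"grip":0}
  ]
}}

```text
t: 0.9
position: [389.7, -246.3, 230.9]
orientation: [-0.688, 0.688, -0.163, 0.161]
wrist_force: [1.2, -1.6, 0.3]
grip_width: 85.6
```

Emit:
{"op": "servo_tool", "data": {
  "moves": [
    {"translation":[30,4,-20],"turn":[0,0,0],"grip":0},
    {"translation":[60,8,-50],"turn":[0,0,0],"grip":0},
    {"translation":[84.3,12,-90],"turn":[0,0,0],"grip":0},
    {"translation":[84.3,12,-120],"turn":[0,0,0],"grip":0},
    {"translation":[84.3,12,-140],"turn":[0,0,0],"grip":0},
    {"translation":[84.3,12,-160],"turn":[0,0,0],"grip":0},
    {"translation":[84.3,12,-180],"turn":[0,0,0],"grip":0},
    {"translation":[84.3,12,-191],"turn":[0,0,0],"grip":0}
  ]
}}

```text
t: 1.7
position: [472.9, -233.8, 38.0]
orientation: [0.688, -0.688, 0.164, -0.161]
wrist_force: [-0.2, 0.3, 0.1]
grip_width: 85.2
```

Run:
```python
from cell import robot
from h import *
o=robot.observe();print(o['position'],o['orientation'],o['qpos'].round(2),o['wrist_force'])
snap(robot,'scene','scene1')
```

```text
[ 472.92104921 -233.83856542   38.03525296] [ 0.68830459 -0.68823875  0.16365668 -0.16056373] [ 0.59  0.52 -0.28  1.98  0.23  0.67 -0.3 ] [-0.2407201   0.30323647  0.07135934]
```

View pics/scene1.png

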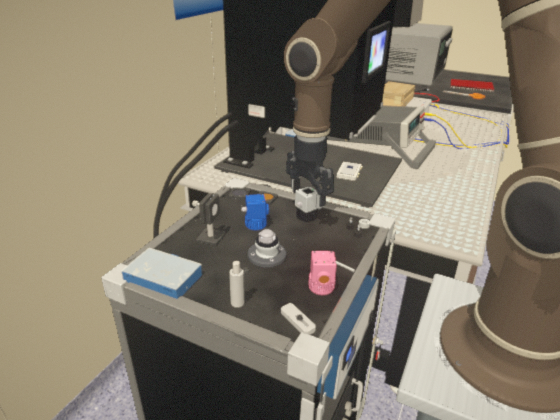

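The gripper straddles the silver head at (307,203) as planned. Closing now.

Emit:
{"op": "servo_tool", "data": {
  "moves": [
    {"translation":[1,-0.5,0],"turn":[0,0,0],"grip":60},
    {"translation":[1,-0.5,0],"turn":[0,0,0],"grip":110},
    {"translation":[1,-0.5,0],"turn":[0,0,0],"grip":255},
    {"translation":[1,-0.5,0],"turn":[0,0,0],"grip":255},
    {"translation":[1,-0.5,0],"turn":[0,0,0],"grip":255},
    {"translation":[1,-0.5,0],"turn":[0,0,0],"grip":255},
    {"translation":[1,-0.5,0],"turn":[0,0,0],"grip":255},
    {"translation":[1,-0.5,0],"turn":[0,0,0],"grip":255}
  ],
  "squeeze": 35
}}

```text
t: 2.55
position: [474.4, -234.5, 38.2]
orientation: [-0.688, 0.688, -0.163, 0.161]
wrist_force: [-0.0, -0.7, 6.3]
grip_width: 43.3
```

Emit:
{"op": "servo_tool", "data": {
  "moves": [
    {"translation":[0,0,10],"turn":[0,0,0],"grip":255},
    {"translation":[0,4,16],"turn":[0,0,-0.13],"grip":255},
    {"translation":[-4,12,16],"turn":[0,0,-0.26],"grip":255},
    {"translation":[-8,20,16],"turn":[0,0,-0.39],"grip":255},
    {"translation":[-12,28,16],"turn":[0,0,-0.52],"grip":255},
    {"translation":[-16,35,16],"turn":[0,0,-0.65],"grip":255},
    {"translation":[-20,40,16],"turn":[0,0,-0.78],"grip":255},
    {"translation":[-24,44,16],"turn":[0,0,-0.9],"grip":255}
  ]
}}

```text
t: 3.35
position: [449.9, -189.9, 54.6]
orientation: [0.549, -0.548, 0.448, -0.445]
wrist_force: [0.3, -0.2, -1.9]
grip_width: 43.5
```

Emit:
{"op": "servo_tool", "data": {
  "moves": [
    {"translation":[0,0,0],"turn":[0,0,-0.12],"grip":255},
    {"translation":[0,0,0],"turn":[0,0,-0.25],"grip":255},
    {"translation":[0,0,0],"turn":[0,0,-0.38],"grip":255},
    {"translation":[0,0,0],"turn":[0,0,-0.51],"grip":255},
    {"translation":[0,0,0],"turn":[0,0,-0.64],"grip":255},
    {"translation":[0,0,0],"turn":[0,0,-0.77],"grip":255},
    {"translation":[0,0,0],"turn":[0,0,-0.88],"grip":255},
    {"translation":[0,0,0],"turn":[0,0,-0.88],"grip":255}
  ]
}}

```text
t: 4.15
position: [449.8, -189.5, 55.0]
orientation: [0.306, -0.304, 0.639, -0.637]
wrist_force: [-0.1, 0.2, -2.4]
grip_width: 43.6
```

```bash
cat >> h.py <<'E'
from scipy.spatial.transform import Rotation as Ro
def st(robot):
    o=robot.observe();q=o['orientation'];R=Ro.from_quat([q[1],q[2],q[3],q[0]]).as_matrix()
    print('t',round(o['t'],2),'pos',o['position'].round(2),'yawx',np.degrees(np.arctan2(R[1,0],R[0,0])).round(2),'tilt',np.degrees([R[0,1],R[1,1]]).round(2),'F',o['wrist_force'].round(1),'T',o['wrist_torque'].round(2),'w',round(o['grip_width'],1),'q',o['qpos'].round(2));return o
E
python3 - <<'E'
from cell import robot
from h import *
st(robot)
E
```

```text
t 4.15 pos [ 449.84 -189.54   55.03] yawx -128.84 tilt [0.08 0.22] F [-0.1  0.2 -2.4] T [ 0.01 -0.07 -0.02] w 43.6 q [ 0.18  0.42  0.15  2.1  -0.11  0.63 -1.84]
```

Emit:
{"op": "servo_tool", "data": {
  "moves": [
    {"translation":[0,0,-8],"turn":[0,0,0],"grip":255},
    {"translation":[0,0,-14],"turn":[0,0,0],"grip":255},
    {"translation":[0,0,-16.5],"turn":[0,0,0],"grip":255},
    {"translation":[0,0,-16.5],"turn":[0,0,0],"grip":255},
    {"translation":[0,0,-16.5],"turn":[0,0,0],"grip":60},
    {"translation":[0,0,-16.5],"turn":[0,0,0],"grip":30},
    {"translation":[0,0,-16.5],"turn":[0,0,0],"grip":30},
    {"translation":[0,0,-10],"turn":[0,0,0],"grip":30}
  ]
}}

```text
t: 4.95
position: [449.4, -189.4, 44.7]
orientation: [0.306, -0.305, 0.639, -0.636]
wrist_force: [-0.1, 0.5, -0.2]
grip_width: 75.5
```

Emit:
{"op": "servo_tool", "data": {
  "moves": [
    {"translation":[0,0,20],"turn":[0,0,0],"grip":0},
    {"translation":[0,0,50],"turn":[0,0,0],"grip":0},
    {"translation":[0,0,75],"turn":[0,0,0.14],"grip":0},
    {"translation":[0,0,75],"turn":[0,0,0.28],"grip":0},
    {"translation":[0,0,75],"turn":[0,0,0.42],"grip":0},
    {"translation":[0,0,75],"turn":[0,0,0.56],"grip":0},
    {"translation":[0,0,75],"turn":[0,0,0.7],"grip":0},
    {"translation":[0,0,75],"turn":[0,0,0.84],"grip":0}
  ]
}}

```text
t: 5.75
position: [449.4, -189.5, 120.2]
orientation: [0.54, -0.54, 0.458, -0.455]
wrist_force: [0.7, -0.0, 0.8]
grip_width: 85.3
```

Emit:
{"op": "servo_tool", "data": {
  "moves": [
    {"translation":[0,0,0],"turn":[0,0,0.14],"grip":0},
    {"translation":[0,0,0],"turn":[0,0,0.29],"grip":0},
    {"translation":[0,0,0],"turn":[0,0,0.43],"grip":0},
    {"translation":[0,0,0],"turn":[0,0,0.58],"grip":0},
    {"translation":[0,0,0],"turn":[0,0,0.72],"grip":0},
    {"translation":[0,0,0],"turn":[0,0,0.86],"grip":0},
    {"translation":[0,0,0],"turn":[0,0,1.0],"grip":0},
    {"translation":[0,0,0],"turn":[0,0,1.14],"grip":0}
  ]
}}

```text
t: 6.55
position: [449.5, -189.7, 120.7]
orientation: [-0.7, 0.702, -0.092, 0.09]
wrist_force: [0.3, -0.0, 0.2]
grip_width: 85.4
```

Emit:
{"op": "servo_tool", "data": {
  "moves": [
    {"translation":[0,0,0],"turn":[0,0,0.14],"grip":0},
    {"translation":[0,0,0],"turn":[0,0,0.28],"grip":0},
    {"translation":[0,0,0],"turn":[0,0,0.42],"grip":0},
    {"translation":[0,0,0],"turn":[0,0,0.56],"grip":0},
    {"translation":[0,0,0],"turn":[0,0,0.7],"grip":0},
    {"translation":[0,0,0],"turn":[0,0,0.84],"grip":0},
    {"translation":[0,0,0],"turn":[0,0,0.98],"grip":0},
    {"translation":[0,0,0],"turn":[0,0,1.12],"grip":0}
  ]
}}

```text
t: 7.35
position: [449.4, -189.9, 121.2]
orientation: [-0.64, 0.643, 0.297, -0.298]
wrist_force: [0.6, -0.3, 0.7]
grip_width: 85.7
```

Run:
```python
from cell import robot
from h import *
st(robot)
snap(robot,'scene','scene2');s=snap(robot,'top','top2')
```

```text
t 7.35 pos [ 449.43 -189.91  121.22] yawx 49.77 tilt [ 0.03 -0.26] F [ 0.6 -0.3  0.7] T [0.05 0.03 0.06] w 85.7 q [ 0.69  0.36 -0.48  2.02  0.23  0.82  0.95]
```

View pics/scene2.png

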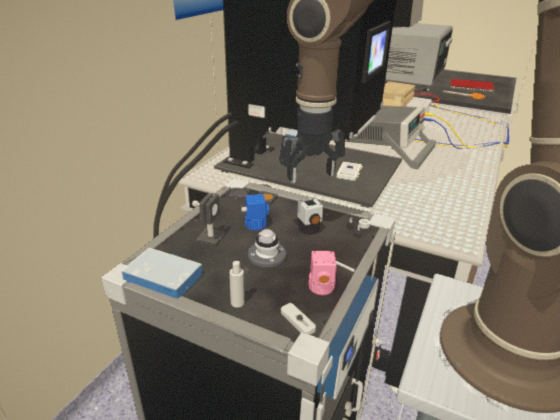

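View pics/top2.png

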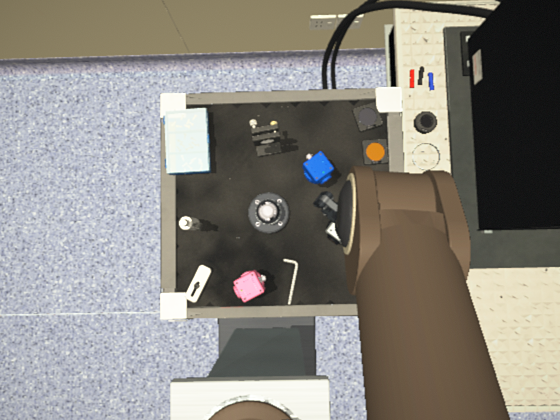

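The head stands upright at scene (311,213) with its amber window toward the camera, which matches a heading of about 141°. The other things have not moved. Regrasping.

Emit:
{"op": "servo_tool", "data": {
  "moves": [
    {"translation":[0,0,-20],"turn":[0,0,0.023],"grip":0},
    {"translation":[0,0,-45],"turn":[0,0,0.023],"grip":0},
    {"translation":[0,0,-65],"turn":[0,0,0.023],"grip":0},
    {"translation":[0,0,-80],"turn":[0,0,0.023],"grip":0},
    {"translation":[0,0,-82.5],"turn":[0,0,0.023],"grip":60},
    {"translation":[0,0,-82.5],"turn":[0,0,0.023],"grip":110},
    {"translation":[0,0,-82.5],"turn":[0,0,0.023],"grip":255},
    {"translation":[0,0,-82.5],"turn":[0,0,0.023],"grip":255}
  ]
}}

```text
t: 8.25
position: [450.2, -190.2, 39.6]
orientation: [-0.637, 0.641, 0.303, -0.303]
wrist_force: [0.4, -0.4, 1.9]
grip_width: 43.4
```

Emit:
{"op": "servo_tool", "data": {
  "moves": [
    {"translation":[0,0,0],"turn":[0,0,0],"grip":255},
    {"translation":[0,0,0],"turn":[0,0,0],"grip":255},
    {"translation":[0,0,20],"turn":[0,0,0],"grip":255},
    {"translation":[0,0,45],"turn":[0,0,0],"grip":255},
    {"translation":[0,20,70],"turn":[0,0,0],"grip":255},
    {"translation":[5,50,72],"turn":[0,0,0],"grip":255},
    {"translation":[10,75,72],"turn":[0,0,0],"grip":255},
    {"translation":[10,75,72],"turn":[0,0,0],"grip":255}
  ]
}}

```text
t: 9.05
position: [460.9, -111.6, 112.2]
orientation: [-0.636, 0.64, 0.305, -0.304]
wrist_force: [0.4, -0.5, -2.0]
grip_width: 43.5
```

Run:
```python
from cell import robot
from h import *
st(robot)
b=snap(robot,'scene','scene3');snap(robot,'top','top3')
c=cv2.resize(b['color'][110:290,160:400,::-1],None,fx=3.3,fy=3.3,interpolation=cv2.INTER_CUBIC);cv2.imwrite('pics/c3.png',c)
```

```text
t 9.05 pos [ 460.9  -111.61  112.17] yawx 51.07 tilt [ 0.22 -0.21] F [ 0.4 -0.5 -2. ] T [-0.02  0.01 -0.  ] w 43.5 q [ 0.56  0.35 -0.51  2.06  0.25  0.79  0.79]
```

View pics/c3.png

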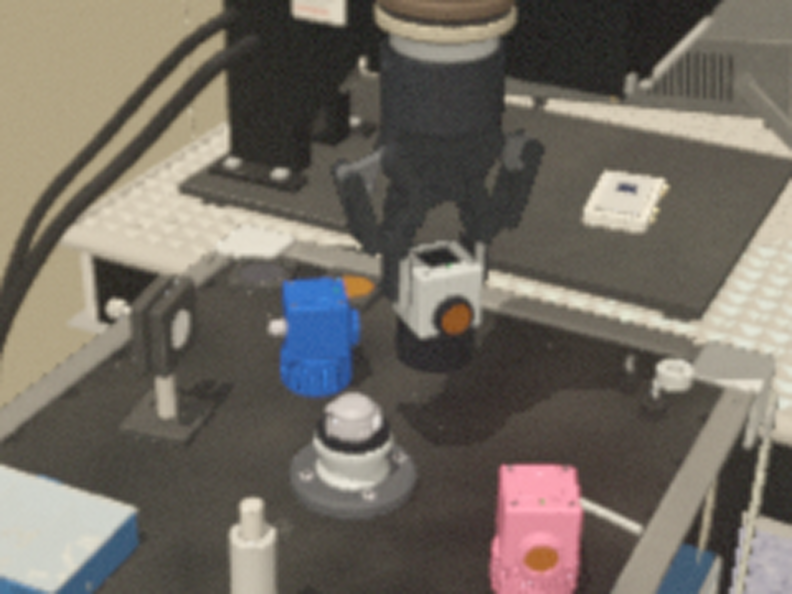

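View pics/top3.png

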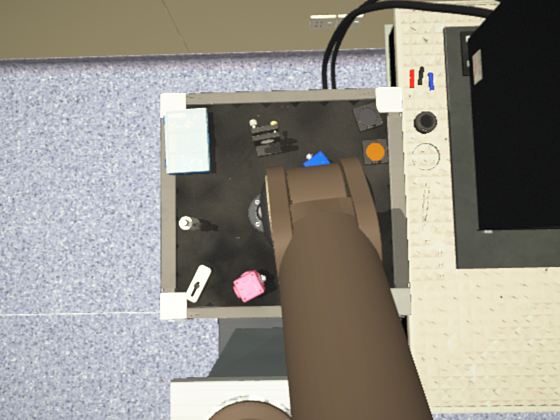

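```bash
cat >> h.py <<'E'
def headmeas(s,h,box,ztop,cguess):
    """h heading deg. Face/top planes from depth of silver pixels in scene view"""
    u0,u1,v0,v1=box;w=cloud(s);hsv=cv2.cvtColor(s['color'],cv2.COLOR_RGB2HSV)
    m=np.zeros(w.shape[:2],bool);m[v0:v1,u0:u1]=True
    m&=np.isfinite(w[...,0])&(np.hypot(w[...,0]-cguess[0],w[...,1]-cguess[1])<45)
    sil=m&(hsv[...,2]>110)&(hsv[...,1]<45)
    e=np.array([np.cos(np.radians(h)),np.sin(np.radians(h))]);f=np.array([-e[1],e[0]])
    q=w[sil];a=(q[:,:2]-cguess)@e;b=(q[:,:2]-cguess)@f
    print('silver',len(q),'z pct',np.percentile(q[:,2],[1,50,90,99]).round(1))
    top=np.abs(q[:,2]-ztop)<3
    print('top n',top.sum(),'z',np.median(q[top,2]).round(2),'a rng',np.percentile(a[top],[2,98]).round(1),'b rng',np.percentile(b[top],[2,98]).round(1))
    fr=(q[:,2]<ztop-7)&(q[:,2]>ztop-42)
    print('front a',np.percentile(a[fr],[10,50,80,90,97]).round(1),'b',np.percentile(b[fr],[3,97]).round(1))
    # plane fit on front
    ff=fr&(a>15)&(a<27);
    if ff.sum()>20:
        p=np.polyfit(b[ff],a[ff],1);print('front face n',ff.sum(),'a med',np.median(a[ff]).round(2),'slope deg',np.degrees(np.arctan(p[0])).round(1))
    am=m&(hsv[...,0]<22)&(hsv[...,1]>110)&(hsv[...,2]>60)
    v,u=np.nonzero(am);
    if len(u)>4:
        c=(u.mean(),v.mean());pw=ray(s,*c,ztop-30);d=np.array(pw[:2])-cguess
        print('amber n',len(u),np.round(c,1),'ray@z',pw.round(1),'a',round(d@e,1),'b',round(d@f,1),'depth',np.median(w[am],axis=0).round(1))
E
python3 - <<'E'
from h import *
b=load('scene3');headmeas(b,141.1,(265,320,175,225),145.5,np.array([460.9,-111.6]))
E
```

```text
silver 483 z pct [103.8 137.3 147.  152.2]
top n 163 z 146.12 a rng [-15.   25.3] b rng [-27.2  26.1]
front a [ 8.  23.  24.9 25.8 26.8] b [-28.6  21.8]
front face n 178 a med 23.75 slope deg 3.1
amber n 67 [297.9 206.3] ray@z [437.2 -93.  115.5] a 30.1 b 0.4 depth [436.8 -92.1 116.3]
```

Emit:
{"op": "servo_tool", "data": {
  "moves": [
    {"translation":[4,12,0],"turn":[0,0,0],"grip":255},
    {"translation":[9,25,0],"turn":[0,0,0],"grip":255},
    {"translation":[14,38,0],"turn":[0,0,0],"grip":255},
    {"translation":[19,51,0],"turn":[0,0,0],"grip":255},
    {"translation":[23,62,0],"turn":[0,0,0],"grip":255},
    {"translation":[25,68,0],"turn":[0,0,0],"grip":255},
    {"translation":[25,68,0],"turn":[0,0,0],"grip":255},
    {"translation":[25,68,0],"turn":[0,0,0],"grip":255}
  ]
}}

```text
t: 9.95
position: [484.7, -47.4, 111.5]
orientation: [-0.637, 0.641, 0.303, -0.304]
wrist_force: [-1.3, 0.3, -1.6]
grip_width: 43.4
```

Run:
```python
from cell import robot
from h import *
o=st(robot)
b=snap(robot,'scene','scene4');snap(robot,'top','top4')
headmeas(b,141.1,(225,320,175,265),146,o['position'][:2])
c=cv2.resize(b['color'][150:280,200:340,::-1],None,fx=4.5,fy=4.5,interpolation=cv2.INTER_CUBIC);cv2.imwrite('pics/c4.png',c)
st(robot)
```

```text
t 9.95 pos [484.75 -47.41 111.46] yawx 50.86 tilt [ 0.09 -0.31] F [-1.3  0.3 -1.6] T [0.01 0.05 0.  ] w 43.4 q [ 0.42  0.38 -0.52  2.02  0.27  0.8   0.63]
silver 1168 z pct [ 12.2  57.7 145.5 160.8]
top n 179 z 145.57 a rng [-16.4  25.5] b rng [-27.8  25.1]
front a [ 9.4 23.4 24.7 25.6 26.4] b [-28.4  20.3]
front face n 198 a med 24.05 slope deg 2.3
amber n 76 [273.5 218.2] ray@z [460.1 -26.4 116. ] a 32.4 b -0.8 depth [460.8 -28.2 114.9]
t 10.05 pos [484.73 -47.66 111.52] yawx 50.83 tilt [ 0.1  -0.32] F [ 0.2  0.4 -2.1] T [ 0.   -0.01  0.02] w 43.6 q [ 0.42  0.38 -0.52  2.02  0.27  0.8   0.63]
```

View pics/c4.png

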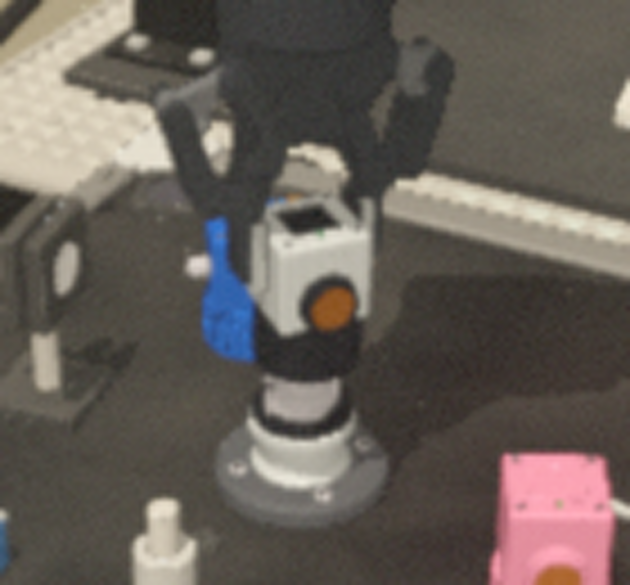

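View pics/top4.png

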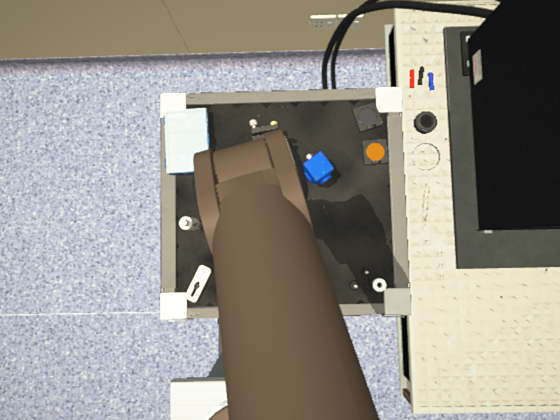

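The head is over the spigot, with the window at crop (330,307) facing the camera. It sits slightly short in +y, so I'll correct that and descend part of the way.

Emit:
{"op": "servo_tool", "data": {
  "moves": [
    {"translation":[0.7,1.6,0],"turn":[0,0,0],"grip":255},
    {"translation":[1.4,3.2,0],"turn":[0,0,0],"grip":255},
    {"translation":[1.4,3.2,0],"turn":[0,0,0],"grip":255},
    {"translation":[1.4,3.2,-3],"turn":[0,0,0],"grip":255},
    {"translation":[1.4,3.2,-6],"turn":[0,0,0],"grip":255},
    {"translation":[1.4,3.2,-9],"turn":[0,0,0],"grip":255},
    {"translation":[1.4,3.2,-9],"turn":[0,0,0],"grip":255},
    {"translation":[1.4,3.2,-9],"turn":[0,0,0],"grip":255}
  ]
}}

```text
t: 10.85
position: [486.0, -44.5, 102.4]
orientation: [-0.637, 0.641, 0.303, -0.304]
wrist_force: [1.0, -0.2, -2.4]
grip_width: 43.4
```

Run:
```python
from cell import robot
from h import *
st(robot)
b=snap(robot,'scene','scene5')
o=st(robot)
headmeas(b,141.1,(225,320,175,265),o['position'][2]+34,o['position'][:2])
c=cv2.resize(b['color'][180:270,220:320,::-1],None,fx=6,fy=6,interpolation=cv2.INTER_CUBIC);cv2.imwrite('pics/c5.png',c)
```

```text
t 10.85 pos [486.04 -44.46 102.35] yawx 50.83 tilt [ 0.08 -0.31] F [ 1.  -0.2 -2.4] T [ 0.   -0.04 -0.  ] w 43.4 q [ 0.41  0.39 -0.52  2.03  0.28  0.78  0.61]
t 10.9 pos [486.13 -44.46 102.47] yawx 50.83 tilt [ 0.09 -0.31] F [-0.1 -0.5 -2.1] T [-0.03 -0.02  0.03] w 43.9 q [ 0.41  0.39 -0.52  2.03  0.28  0.78  0.61]
silver 1090 z pct [ 12.1  54.9 136.4 143.9]
top n 178 z 136.31 a rng [-14.5  25.1] b rng [-26.7  24.9]
front a [ 9.5 23.3 24.9 25.6 26.6] b [-28.6  21.5]
front face n 200 a med 23.93 slope deg 2.1
amber n 75 [272.2 222.1] ray@z [462.5 -25.7 106.5] a 30.2 b 0.2 depth [462.3 -24.6 106.2]
```

View pics/c5.png

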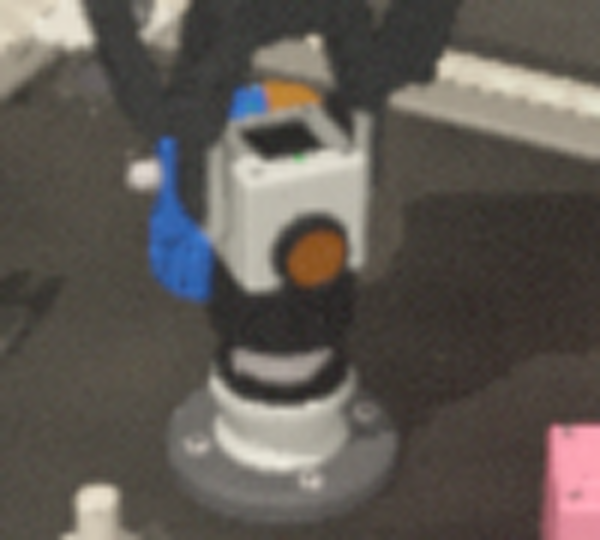

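Emit:
{"op": "servo_tool", "data": {
  "moves": [
    {"translation":[-0.2,0.2,-1.5],"turn":[0,0,0],"grip":255},
    {"translation":[-0.2,0.2,-3],"turn":[0,0,0],"grip":255},
    {"translation":[-0.2,0.2,-4],"turn":[0,0,0],"grip":255},
    {"translation":[-0.2,0.2,-5],"turn":[0,0,0],"grip":255},
    {"translation":[-0.2,0.2,-6],"turn":[0,0,0],"grip":255},
    {"translation":[-0.2,0.2,-6.5],"turn":[0,0,0],"grip":255},
    {"translation":[-0.2,0.2,-7],"turn":[0,0,0],"grip":255},
    {"translation":[-0.2,0.2,-7],"turn":[0,0,0],"grip":255}
  ]
}}

```text
t: 11.7
position: [485.9, -44.3, 95.5]
orientation: [-0.637, 0.641, 0.303, -0.304]
wrist_force: [-0.1, 0.9, -0.4]
grip_width: 43.5
```

```bash
python3 -c "
from cell import robot
from h import *
st(robot)"
```

```text
t 11.7 pos [485.9  -44.3   95.54] yawx 50.83 tilt [ 0.09 -0.32] F [-0.1  0.9 -0.4] T [-0.01  0.12 -0.02] w 43.5 q [ 0.41  0.4  -0.51  2.04  0.29  0.77  0.6 ]
```

Emit:
{"op": "servo_tool", "data": {
  "moves": [
    {"translation":[0,0,-0.5],"turn":[0,0,0],"grip":255},
    {"translation":[0,0,-1],"turn":[0,0,0],"grip":255},
    {"translation":[0,0,-1.5],"turn":[0,0,0],"grip":255},
    {"translation":[0,0,-1.5],"turn":[0,0,0],"grip":255},
    {"translation":[0,0,-1.5],"turn":[0,0,0],"grip":255},
    {"translation":[0,0,-1.5],"turn":[0,0,0],"grip":255},
    {"translation":[0,0,-1.5],"turn":[0,0,0],"grip":255},
    {"translation":[0,0,-1.5],"turn":[0,0,0],"grip":255}
  ]
}}

```text
t: 12.5
position: [486.0, -44.3, 95.0]
orientation: [-0.636, 0.641, 0.303, -0.304]
wrist_force: [-5.0, -0.2, 11.9]
grip_width: 43.5
```

```bash
python3 -c "
from cell import robot
from h import *
st(robot)"
```

```text
t 12.5 pos [486.03 -44.29  95.04] yawx 50.83 tilt [ 0.12 -0.36] F [-5.  -0.2 11.9] T [-0.15  1.1  -0.01] w 43.5 q [ 0.4   0.4  -0.51  2.04  0.29  0.77  0.6 ]
```

Contact came early, at a rim height of about 56: the skirt edge is on the flange. The reaction pushes toward -x, so the head is about 1 mm too far in +x. I'll back off and shift.

Emit:
{"op": "servo_tool", "data": {
  "moves": [
    {"translation":[0,0,1],"turn":[0,0,0],"grip":255},
    {"translation":[-0.6,-0.1,1.5],"turn":[0,0,0],"grip":255},
    {"translation":[-1.2,-0.3,1.5],"turn":[0,0,0],"grip":255},
    {"translation":[-1.2,-0.3,1.5],"turn":[0,0,0],"grip":255},
    {"translation":[-1.2,-0.3,0.8],"turn":[0,0,0],"grip":255},
    {"translation":[-1.2,-0.3,0],"turn":[0,0,0],"grip":255},
    {"translation":[-1.2,-0.3,-0.6],"turn":[0,0,0],"grip":255},
    {"translation":[-1.2,-0.3,-0.6],"turn":[0,0,0],"grip":255}
  ]
}}

```text
t: 13.3
position: [484.9, -44.6, 95.2]
orientation: [-0.636, 0.641, 0.303, -0.304]
wrist_force: [-3.2, 0.7, 9.6]
grip_width: 43.2
```

```bash
python3 -c "
from cell import robot
from h import *
st(robot)"
```

```text
t 13.3 pos [484.95 -44.57  95.22] yawx 50.83 tilt [ 0.13 -0.4 ] F [-3.2  0.7  9.6] T [-0.13  0.93 -0.03] w 43.2 q [ 0.41  0.4  -0.51  2.04  0.29  0.77  0.6 ]
```

Run:
```python
from cell import robot
from h import *
F=[];T=[]
b=snap(robot,'scene','scene6');
for i in range(4):
    o=robot.observe();F.append(o['wrist_force']);T.append(o['wrist_torque'])
    if i<3: s=robot.snapshot('scene')
print(np.mean(F,0).round(2),np.std(F,0).round(2),np.mean(T,0).round(3),np.std(T,0).round(3));o=st(robot)
headmeas(b,140.9,(225,320,175,265),o['position'][2]+34,o['position'][:2])
c=cv2.resize(b['color'][180:270,220:320,::-1],None,fx=6,fy=6,interpolation=cv2.INTER_CUBIC);cv2.imwrite('pics/c6.png',c)
g=b['color'].mean(2)
for v in range(222,260,2): print(v,g[v,250:288].astype(int).tolist())
for z in(40,50,60,70,100,130): print(z,proj(b,(484.7,-43.4,z)).round(2),proj(b,(484.7,-43.4+1,z)).round(2))
```

```text
[-4.01  0.4  10.06] [0.36 0.33 0.29] [-0.137  0.848 -0.03 ] [0.024 0.02  0.015]
t 13.5 pos [484.95 -44.58  95.21] yawx 50.83 tilt [ 0.13 -0.4 ] F [-4.2  0.3  9.6] T [-0.11  0.82 -0.  ] w 43.5 q [ 0.41  0.4  -0.51  2.04  0.29  0.77  0.6 ]
silver 1035 z pct [ 12.3  88.7 129.3 156. ]
top n 183 z 129.14 a rng [-15.6  25.7] b rng [-27.2  25.4]
front a [ 9.1 23.2 24.6 25.4 26.5] b [-28.7  20.8]
front face n 191 a med 23.78 slope deg 2.2
amber n 75 [272.7 225.7] ray@z [460.7 -24.5  99.2] a 31.5 b -0.3 depth [460.8 -25.2  98.4]
222 [109, 108, 119, 112, 126, 146, 157, 149, 125, 157, 167, 181, 184, 181, 182, 178, 137, 83, 55, 51, 51, 65, 77, 84, 80, 82, 69, 66, 115, 166, 165, 119, 85, 78, 80, 78, 65, 60]
224 [103, 110, 112, 104, 114, 104, 112, 135, 145, 161, 168, 179, 184, 179, 177, 139, 81, 46, 54, 72, 84, 85, 86, 87, 84, 91, 85, 68, 87, 160, 165, 116, 85, 80, 70, 63, 54, 57]
226 [94, 105, 108, 104, 107, 79, 57, 84, 133, 156, 166, 176, 183, 180, 178, 128, 69, 50, 63, 84, 87, 86, 88, 88, 88, 86, 84, 74, 103, 152, 149, 107, 80, 69, 60, 57, 58, 57]
228 [101, 109, 105, 108, 107, 75, 49, 47, 72, 1
[... 2213 characters left out ...]
174, 173, 172, 171, 170, 166, 167, 165, 168, 160, 141, 103, 100, 103, 106, 108, 108, 108, 103, 95, 73, 64]
256 [110, 111, 118, 114, 108, 109, 110, 117, 138, 171, 199, 216, 223, 226, 226, 224, 223, 221, 216, 211, 208, 205, 200, 174, 144, 123, 111, 111, 112, 108, 109, 110, 108, 103, 101, 80, 61, 64]
258 [101, 111, 109, 112, 108, 111, 109, 110, 111, 113, 112, 116, 130, 155, 157, 157, 167, 168, 157, 148, 162, 162, 143, 122, 112, 109, 110, 109, 109, 108, 108, 106, 105, 93, 77, 64, 60, 62]
40 [266.45 241.99] [266.23 242.23]
50 [266.47 238.1 ] [266.24 238.33]
60 [266.48 234.16] [266.25 234.4 ]
70 [266.49 230.19] [266.26 230.42]
100 [266.53 218.  ] [266.3  218.22]
130 [266.57 205.39] [266.33 205.61]
```

View pics/c6.png

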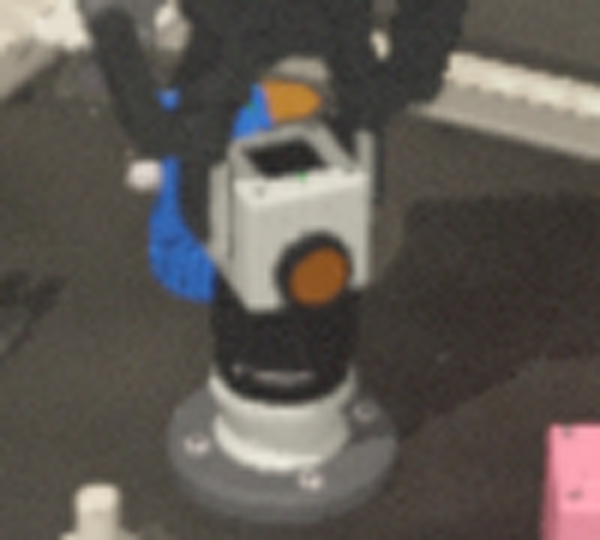

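Rim is resting on the flange edge and the reading points to contact on the -y side. I'll slide lightly toward -y to find the opening.

Emit:
{"op": "servo_tool", "data": {
  "moves": [
    {"translation":[0,0,0.3],"turn":[0,0,0],"grip":255},
    {"translation":[0.5,0,0.3],"turn":[0,0,0],"grip":255},
    {"translation":[0.6,-0.3,0.1],"turn":[0,0,0],"grip":255},
    {"translation":[0.6,-0.6,0],"turn":[0,0,0],"grip":255},
    {"translation":[0.6,-0.9,-0.1],"turn":[0,0,0],"grip":255},
    {"translation":[0.6,-1.2,-0.2],"turn":[0,0,0],"grip":255},
    {"translation":[0.6,-1.2,-0.3],"turn":[0,0,0],"grip":255},
    {"translation":[0.6,-1.2,-0.3],"turn":[0,0,0],"grip":255}
  ]
}}

```text
t: 14.3
position: [485.7, -44.9, 95.2]
orientation: [-0.636, 0.641, 0.304, -0.304]
wrist_force: [-2.3, 3.5, 6.3]
grip_width: 43.5
```

```bash
python3 -c "
from cell import robot
from h import *
st(robot)"
```

```text
t 14.3 pos [485.71 -44.92  95.2 ] yawx 50.87 tilt [ 0.16 -0.35] F [-2.3  3.5  6.3] T [ 0.93  0.53 -0.02] w 43.5 q [ 0.41  0.4  -0.51  2.04  0.29  0.77  0.61]
```

Emit:
{"op": "servo_tool", "data": {
  "moves": [
    {"translation":[0,-0.3,1.2],"turn":[0,0,0],"grip":255},
    {"translation":[0.3,-0.6,2],"turn":[0,0,0],"grip":255},
    {"translation":[0.3,-0.6,2],"turn":[0,0,0],"grip":255},
    {"translation":[0.3,-0.6,2],"turn":[0,0,0],"grip":255},
    {"translation":[0.3,-0.6,1.2],"turn":[0,0,0],"grip":255},
    {"translation":[0.3,-0.6,0.4],"turn":[0,0,0],"grip":255},
    {"translation":[0.3,-0.6,-0.2],"turn":[0,0,0],"grip":255},
    {"translation":[0.3,-0.6,-0.5],"turn":[0,0,0],"grip":255}
  ]
}}

```text
t: 15.1
position: [486.1, -45.6, 94.6]
orientation: [-0.636, 0.641, 0.304, -0.304]
wrist_force: [0.5, 0.2, -2.1]
grip_width: 43.5
```

```bash
python3 -c "
from cell import robot
from h import *
st(robot)"
```

```text
t 15.1 pos [486.05 -45.65  94.63] yawx 50.86 tilt [ 0.16 -0.36] F [ 0.5  0.2 -2.1] T [-0.15 -0.04 -0.02] w 43.5 q [ 0.41  0.4  -0.51  2.04  0.29  0.77  0.61]
```

The skirt is over the flange with no force. Descending to feel the pins.

Emit:
{"op": "servo_tool", "data": {
  "moves": [
    {"translation":[0,0,-0.6],"turn":[0,0,0],"grip":255},
    {"translation":[0,0,-1.2],"turn":[0,0,0],"grip":255},
    {"translation":[0,0,-1.8],"turn":[0,0,0],"grip":255},
    {"translation":[0,0,-2.3],"turn":[0,0,0],"grip":255},
    {"translation":[0,0,-2.7],"turn":[0,0,0],"grip":255},
    {"translation":[0,0,-3.1],"turn":[0,0,0],"grip":255},
    {"translation":[0,0,-3.1],"turn":[0,0,0],"grip":255},
    {"translation":[0,0,-3.1],"turn":[0,0,0],"grip":255}
  ]
}}

```text
t: 15.9
position: [486.3, -45.7, 91.9]
orientation: [-0.636, 0.641, 0.304, -0.304]
wrist_force: [-1.0, -0.8, 5.5]
grip_width: 43.9
```

```bash
python3 -c "
from cell import robot
from h import *
st(robot)"
```

```text
t 15.9 pos [486.25 -45.7   91.87] yawx 50.86 tilt [ 0.19 -0.37] F [-1.  -0.8  5.5] T [-0.23  0.24  0.03] w 43.9 q [ 0.4   0.41 -0.51  2.04  0.3   0.76  0.6 ]
```

The pins are on the flange at about 7 N and z 91.9. Now feeling clockwise in steps of about 10° with light pressure.

Emit:
{"op": "servo_tool", "data": {
  "moves": [
    {"translation":[0,0,-0.2],"turn":[0,0,-0.025],"grip":255},
    {"translation":[-0.05,-0.05,-0.2],"turn":[0,0,-0.05],"grip":255},
    {"translation":[-0.08,-0.08,-0.2],"turn":[0,0,-0.075],"grip":255},
    {"translation":[-0.1,-0.1,-0.2],"turn":[0,0,-0.1],"grip":255},
    {"translation":[-0.13,-0.13,-0.2],"turn":[0,0,-0.125],"grip":255},
    {"translation":[-0.15,-0.15,-0.2],"turn":[0,0,-0.15],"grip":255},
    {"translation":[-0.17,-0.18,-0.2],"turn":[0,0,-0.175],"grip":255},
    {"translation":[-0.17,-0.18,-0.2],"turn":[0,0,-0.175],"grip":255}
  ]
}}

```text
t: 16.7
position: [486.4, -45.7, 91.8]
orientation: [-0.66, 0.665, 0.246, -0.246]
wrist_force: [1.9, 0.7, 3.5]
grip_width: 43.7
```

```bash
python3 -c "
from cell import robot
from h import *
st(robot)"
```

```text
t 16.7 pos [486.41 -45.71  91.77] yawx 40.77 tilt [ 0.16 -0.39] F [1.9 0.7 3.5] T [ 0.21 -0.31  0.07] w 43.7 q [ 0.37  0.4  -0.47  2.04  0.27  0.75  0.45]
```

Emit:
{"op": "servo_tool", "data": {
  "moves": [
    {"translation":[0,0,-0.2],"turn":[0,0,-0.028],"grip":255},
    {"translation":[0,0,-0.2],"turn":[0,0,-0.056],"grip":255},
    {"translation":[-0.05,-0.05,-0.2],"turn":[0,0,-0.084],"grip":255},
    {"translation":[-0.1,-0.05,-0.2],"turn":[0,0,-0.112],"grip":255},
    {"translation":[-0.1,-0.1,-0.2],"turn":[0,0,-0.14],"grip":255},
    {"translation":[-0.15,-0.1,-0.2],"turn":[0,0,-0.168],"grip":255},
    {"translation":[-0.15,-0.1,-0.2],"turn":[0,0,-0.19],"grip":255},
    {"translation":[-0.15,-0.1,-0.2],"turn":[0,0,-0.19],"grip":255}
  ]
}}

```text
t: 17.5
position: [486.0, -46.0, 91.3]
orientation: [-0.681, 0.686, 0.182, -0.182]
wrist_force: [1.7, 0.0, 0.2]
grip_width: 43.7
```

```bash
python3 -c "
from cell import robot
from h import *
st(robot)"
```

```text
t 17.5 pos [486.03 -46.01  91.34] yawx 29.82 tilt [ 0.05 -0.43] F [1.7 0.  0.2] T [-0.16 -0.27  0.  ] w 43.7 q [ 0.33  0.4  -0.42  2.04  0.25  0.75  0.28]
```

Emit:
{"op": "servo_tool", "data": {
  "moves": [
    {"translation":[0,0,-0.1],"turn":[0,0,0],"grip":255},
    {"translation":[0,0,-0.2],"turn":[0,0,0],"grip":255},
    {"translation":[0,0,-0.2],"turn":[0,0,-0.02],"grip":255},
    {"translation":[0,0,-0.2],"turn":[0,0,-0.04],"grip":255},
    {"translation":[0,0,-0.2],"turn":[0,0,-0.06],"grip":255},
    {"translation":[0,0,-0.2],"turn":[0,0,-0.08],"grip":255},
    {"translation":[0,0,-0.2],"turn":[0,0,-0.1],"grip":255},
    {"translation":[0,0,-0.2],"turn":[0,0,-0.1],"grip":255}
  ]
}}

```text
t: 18.3
position: [485.7, -46.0, 91.2]
orientation: [-0.689, 0.694, 0.146, -0.148]
wrist_force: [-0.1, -2.2, 2.3]
grip_width: 43.6
```

```bash
python3 -c "
from cell import robot
from h import *
st(robot)"
```

```text
t 18.3 pos [485.72 -45.97  91.21] yawx 24.02 tilt [-0.03 -0.43] F [-0.1 -2.2  2.3] T [-0.78  0.21 -0.14] w 43.6 q [ 0.32  0.39 -0.4   2.04  0.23  0.75  0.19]
```

Emit:
{"op": "servo_tool", "data": {
  "moves": [
    {"translation":[0,0,-0.2],"turn":[0,0,-0.028],"grip":255},
    {"translation":[0,-0.05,-0.2],"turn":[0,0,-0.056],"grip":255},
    {"translation":[-0.05,-0.1,-0.2],"turn":[0,0,-0.084],"grip":255},
    {"translation":[-0.1,-0.1,-0.2],"turn":[0,0,-0.112],"grip":255},
    {"translation":[-0.15,-0.15,-0.2],"turn":[0,0,-0.14],"grip":255},
    {"translation":[-0.2,-0.15,-0.2],"turn":[0,0,-0.168],"grip":255},
    {"translation":[-0.25,-0.15,-0.2],"turn":[0,0,-0.19],"grip":255},
    {"translation":[-0.25,-0.15,-0.2],"turn":[0,0,-0.19],"grip":255}
  ]
}}

```text
t: 19.1
position: [485.9, -46.5, 91.8]
orientation: [-0.7, 0.705, 0.079, -0.081]
wrist_force: [-1.6, -3.5, 7.3]
grip_width: 43.8
```

```bash
python3 -c "
from cell import robot
from h import *
st(robot)"
```

```text
t 19.1 pos [485.94 -46.47  91.76] yawx 13.01 tilt [-0.05 -0.46] F [-1.6 -3.5  7.3] T [-1.03  0.28  0.04] w 43.8 q [ 0.28  0.39 -0.35  2.04  0.21  0.74  0.02]
```

The surface read about 0.5 mm lower between headings 120° and 114°, so a slot may be near there, with some side load. I'll unload, correct the tilt and side offset, turn back to about 116° and feel again.

Emit:
{"op": "servo_tool", "data": {
  "moves": [
    {"translation":[-0.1,-0.2,0.5],"turn":[0.008,0,0],"grip":255},
    {"translation":[-0.1,-0.4,0.5],"turn":[0.008,0,0.07],"grip":255},
    {"translation":[-0.1,-0.4,0.5],"turn":[0.008,0,0.14],"grip":255},
    {"translation":[-0.1,-0.4,0.5],"turn":[0.008,0,0.22],"grip":255},
    {"translation":[-0.1,-0.4,0.2],"turn":[0.008,0,0.22],"grip":255},
    {"translation":[-0.1,-0.4,-0.1],"turn":[0.008,0,0.22],"grip":255},
    {"translation":[-0.1,-0.4,-0.4],"turn":[0.008,0,0.22],"grip":255},
    {"translation":[-0.1,-0.4,-0.5],"turn":[0.008,0,0.22],"grip":255}
  ]
}}

```text
t: 19.9
position: [485.7, -46.6, 91.2]
orientation: [0.69, -0.69, -0.156, 0.157]
wrist_force: [-0.1, -1.4, 1.7]
grip_width: 43.8
```

```bash
python3 -c "
from cell import robot
from h import *
st(robot)"
```

```text
t 19.9 pos [485.67 -46.63  91.25] yawx 25.56 tilt [-0.02  0.01] F [-0.1 -1.4  1.7] T [-0.1   0.35 -0.03] w 43.8 q [ 0.33  0.39 -0.41  2.04  0.23  0.75  0.23]
```

Emit:
{"op": "servo_tool", "data": {
  "moves": [
    {"translation":[0,0,-0.2],"turn":[0,0,0.015],"grip":255},
    {"translation":[0,0,-0.25],"turn":[0,0,0.03],"grip":255},
    {"translation":[0,0,-0.25],"turn":[0,0,0.045],"grip":255},
    {"translation":[0,0,-0.25],"turn":[0,0,0.06],"grip":255},
    {"translation":[0,0,-0.25],"turn":[0,0,0.075],"grip":255},
    {"translation":[0,0,-0.25],"turn":[0,0,0.09],"grip":255},
    {"translation":[0,0,-0.25],"turn":[0,0,0.1],"grip":255},
    {"translation":[0,0,-0.25],"turn":[0,0,0.1],"grip":255}
  ]
}}

```text
t: 20.7
position: [485.7, -46.4, 91.2]
orientation: [0.681, -0.681, -0.191, 0.191]
wrist_force: [0.8, -0.4, 1.8]
grip_width: 43.8
```

```bash
python3 -c "
from cell import robot
from h import *
st(robot)
s=snap(robot,'scene','scene7')
cv2.imwrite('pics/c7.png',cv2.resize(s['color'][180:270,220:320,::-1],None,fx=6,fy=6,interpolation=cv2.INTER_CUBIC))"
```

```text
t 20.7 pos [485.7  -46.4   91.16] yawx 31.32 tilt [-0.02  0.02] F [ 0.8 -0.4  1.8] T [-0.21 -0.26  0.06] w 43.8 q [ 0.35  0.4  -0.43  2.04  0.24  0.75  0.32]
```

View pics/c7.png

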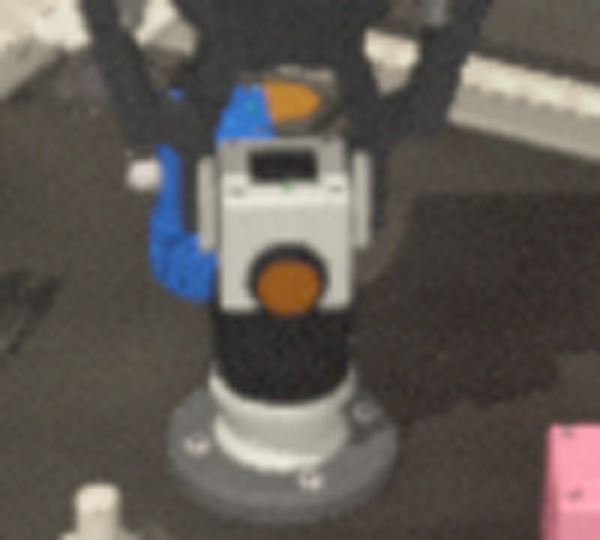

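Emit:
{"op": "servo_tool", "data": {
  "moves": [
    {"translation":[0,0,-0.2],"turn":[0,0,-0.03],"grip":255},
    {"translation":[-0.05,-0.05,-0.2],"turn":[0,0,-0.06],"grip":255},
    {"translation":[-0.1,-0.1,-0.2],"turn":[0,0,-0.09],"grip":255},
    {"translation":[-0.15,-0.1,-0.2],"turn":[0,0,-0.12],"grip":255},
    {"translation":[-0.2,-0.1,-0.2],"turn":[0,0,-0.15],"grip":255},
    {"translation":[-0.2,-0.15,-0.2],"turn":[0,0,-0.18],"grip":255},
    {"translation":[-0.25,-0.15,-0.2],"turn":[0,0,-0.21],"grip":255},
    {"translation":[-0.25,-0.15,-0.2],"turn":[0,0,-0.21],"grip":255}
  ]
}}

```text
t: 21.55
position: [485.3, -46.4, 91.5]
orientation: [0.697, -0.697, -0.117, 0.118]
wrist_force: [-0.9, -2.7, 6.7]
grip_width: 43.3
```

```bash
python3 -c "
from cell import robot
from h import *
st(robot)"
```

```text
t 21.55 pos [485.33 -46.45  91.47] yawx 19.13 tilt [-0.03  0.01] F [-0.9 -2.7  6.7] T [-0.65  0.44 -0.08] w 43.3 q [ 0.31  0.39 -0.38  2.04  0.21  0.74  0.13]
```

The level dips between about 112° and 126°, so that looks like the slot with bevelled edges. Going back to 118° to feel deeper there.

Emit:
{"op": "servo_tool", "data": {
  "moves": [
    {"translation":[0,0,0.2],"turn":[0,0,0.03],"grip":255},
    {"translation":[0.1,0,0.2],"turn":[0,0,0.08],"grip":255},
    {"translation":[0.2,0,0],"turn":[0,0,0.12],"grip":255},
    {"translation":[0.2,0,-0.2],"turn":[0,0,0.16],"grip":255},
    {"translation":[0.2,0,-0.4],"turn":[0,0,0.16],"grip":255},
    {"translation":[0.2,0,-0.6],"turn":[0,0,0.16],"grip":255},
    {"translation":[0.2,0,-0.8],"turn":[0,0,0.16],"grip":255},
    {"translation":[0.2,0,-0.8],"turn":[0,0,0.16],"grip":255}
  ]
}}

```text
t: 22.35
position: [485.6, -46.5, 90.7]
orientation: [0.686, -0.686, -0.173, 0.173]
wrist_force: [1.5, -3.0, -0.0]
grip_width: 43.5
```

```bash
python3 -c "
from cell import robot
from h import *
st(robot)"
```

```text
t 22.35 pos [485.65 -46.48  90.66] yawx 28.26 tilt [-0.02 -0.  ] F [ 1.5 -3.  -0. ] T [-0.76 -0.43  0.02] w 43.5 q [ 0.34  0.4  -0.42  2.04  0.23  0.75  0.27]
```

It is in the slot: z 90.7 with only 2 N. Descending gently with a small side relief.

Emit:
{"op": "servo_tool", "data": {
  "moves": [
    {"translation":[0.1,-0.2,-0.4],"turn":[0,0,0],"grip":255},
    {"translation":[0.1,-0.3,-0.8],"turn":[0,0,0],"grip":255},
    {"translation":[0.1,-0.3,-1.2],"turn":[0,0,0],"grip":255},
    {"translation":[0.1,-0.3,-1.6],"turn":[0,0,0],"grip":255},
    {"translation":[0.1,-0.3,-2],"turn":[0,0,0],"grip":255},
    {"translation":[0.1,-0.3,-2.4],"turn":[0,0,0],"grip":255},
    {"translation":[0.1,-0.3,-2.8],"turn":[0,0,0],"grip":255},
    {"translation":[0.1,-0.3,-2.8],"turn":[0,0,0],"grip":255}
  ]
}}

```text
t: 23.15
position: [485.8, -46.7, 87.8]
orientation: [0.686, -0.686, -0.173, 0.173]
wrist_force: [2.1, -2.1, -1.3]
grip_width: 43.4
```

```bash
python3 -c "
from cell import robot
from h import *
st(robot)"
```

```text
t 23.15 pos [485.76 -46.75  87.79] yawx 28.26 tilt [-0.01  0.  ] F [ 2.1 -2.1 -1.3] T [-0.6  -0.43  0.02] w 43.4 q [ 0.34  0.4  -0.42  2.04  0.24  0.74  0.27]
```

Emit:
{"op": "servo_tool", "data": {
  "moves": [
    {"translation":[0.2,-0.2,-0.7],"turn":[0,0,0],"grip":255},
    {"translation":[0.2,-0.3,-1.4],"turn":[0,0,0],"grip":255},
    {"translation":[0.2,-0.3,-2.1],"turn":[0,0,0],"grip":255},
    {"translation":[0.2,-0.3,-2.8],"turn":[0,0,0],"grip":255},
    {"translation":[0.2,-0.3,-3.5],"turn":[0,0,0],"grip":255},
    {"translation":[0.2,-0.3,-4.2],"turn":[0,0,0],"grip":255},
    {"translation":[0.2,-0.3,-4.8],"turn":[0,0,0],"grip":255},
    {"translation":[0.2,-0.3,-4.8],"turn":[0,0,0],"grip":255}
  ]
}}

```text
t: 23.95
position: [485.9, -47.0, 82.9]
orientation: [0.686, -0.686, -0.173, 0.173]
wrist_force: [1.9, -0.5, -1.9]
grip_width: 43.7
```

```bash
python3 -c "
from cell import robot
from h import *
st(robot)"
```

```text
t 23.95 pos [485.86 -46.98  82.85] yawx 28.27 tilt [-0.03  0.01] F [ 1.9 -0.5 -1.9] T [-0.19 -0.25 -0.05] w 43.7 q [ 0.33  0.41 -0.41  2.05  0.24  0.73  0.26]
```

Both pins are through, with the rim at about 43. I'll settle onto the ring and start screwing clockwise, following the pitch.

Emit:
{"op": "servo_tool", "data": {
  "moves": [
    {"translation":[0,0,-0.6],"turn":[0,0,0],"grip":255},
    {"translation":[0,0,-1.1],"turn":[0,0,0],"grip":255},
    {"translation":[-0.05,-0.05,-1.2],"turn":[0,0,-0.04],"grip":255},
    {"translation":[-0.1,-0.1,-1.3],"turn":[0,0,-0.09],"grip":255},
    {"translation":[-0.15,-0.15,-1.4],"turn":[0,0,-0.14],"grip":255},
    {"translation":[-0.2,-0.15,-1.5],"turn":[0,0,-0.19],"grip":255},
    {"translation":[-0.3,-0.2,-1.6],"turn":[0,0,-0.24],"grip":255},
    {"translation":[-0.3,-0.2,-1.6],"turn":[0,0,-0.24],"grip":255}
  ]
}}

```text
t: 24.75
position: [486.2, -47.2, 81.7]
orientation: [-0.701, 0.701, 0.089, -0.089]
wrist_force: [1.2, -0.7, 2.4]
grip_width: 43.7
```

```bash
python3 -c "
from cell import robot
from h import *
st(robot)"
```

```text
t 24.75 pos [486.16 -47.21  81.65] yawx 14.48 tilt [0.05 0.  ] F [ 1.2 -0.7  2.4] T [-0.35 -0.28  0.01] w 43.7 q [ 0.29  0.4  -0.36  2.05  0.21  0.72  0.05]
```

Emit:
{"op": "servo_tool", "data": {
  "moves": [
    {"translation":[0,0,-0.1],"turn":[0,0,-0.04],"grip":255},
    {"translation":[0,0,-0.15],"turn":[0,0,-0.08],"grip":255},
    {"translation":[0,0,-0.2],"turn":[0,0,-0.12],"grip":255},
    {"translation":[-0.05,-0.05,-0.25],"turn":[0,0,-0.16],"grip":255},
    {"translation":[-0.1,-0.05,-0.3],"turn":[0,0,-0.2],"grip":255},
    {"translation":[-0.15,-0.05,-0.35],"turn":[0,0,-0.24],"grip":255},
    {"translation":[-0.2,-0.05,-0.4],"turn":[0,0,-0.28],"grip":255},
    {"translation":[-0.2,-0.05,-0.4],"turn":[0,0,-0.28],"grip":255}
  ]
}}

```text
t: 25.55
position: [485.8, -47.8, 81.3]
orientation: [-0.707, 0.707, -0.009, 0.01]
wrist_force: [-0.3, -3.8, 2.7]
grip_width: 44.0
```

```bash
python3 -c "
from cell import robot
from h import *
st(robot)
s=snap(robot,'scene','scene8')
cv2.imwrite('pics/c8.png',cv2.resize(s['color'][180:270,220:320,::-1],None,fx=6,fy=6,interpolation=cv2.INTER_CUBIC))"
```

```text
t 25.55 pos [485.77 -47.82  81.31] yawx -1.54 tilt [ 0.02 -0.05] F [-0.3 -3.8  2.7] T [-0.92  0.02  0.06] w 44.0 q [ 0.23  0.4  -0.29  2.06  0.17  0.71 -0.19]
```

View pics/c8.png

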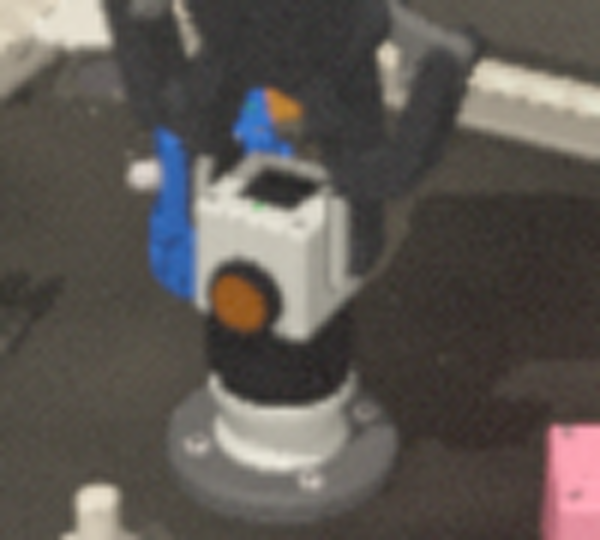

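Emit:
{"op": "servo_tool", "data": {
  "moves": [
    {"translation":[0,-0.15,0],"turn":[0,0,-0.05],"grip":255},
    {"translation":[-0.1,-0.2,-0.05],"turn":[0,0,-0.1],"grip":255},
    {"translation":[-0.2,-0.2,-0.1],"turn":[0,0,-0.15],"grip":255},
    {"translation":[-0.3,-0.15,-0.15],"turn":[0,0,-0.2],"grip":255},
    {"translation":[-0.35,-0.15,-0.2],"turn":[0,0,-0.25],"grip":255},
    {"translation":[-0.4,-0.1,-0.25],"turn":[0,0,-0.3],"grip":255},
    {"translation":[-0.5,-0.1,-0.3],"turn":[0,0,-0.36],"grip":255},
    {"translation":[-0.5,-0.1,-0.3],"turn":[0,0,-0.36],"grip":255}
  ]
}}

```text
t: 26.4
position: [485.1, -47.7, 81.0]
orientation: [-0.694, 0.694, -0.135, 0.135]
wrist_force: [-0.2, -0.9, 1.1]
grip_width: 43.7
```

```bash
python3 -c "
from cell import robot
from h import *
st(robot)"
```

```text
t 26.4 pos [485.08 -47.71  80.95] yawx -22.05 tilt [-0.01 -0.05] F [-0.2 -0.9  1.1] T [-0.43 -0.   -0.18] w 43.7 q [ 0.17  0.39 -0.2   2.06  0.12  0.7  -0.5 ]
```

Emit:
{"op": "servo_tool", "data": {
  "moves": [
    {"translation":[0,0,0],"turn":[0,0,-0.06],"grip":255},
    {"translation":[-0.1,0.05,-0.05],"turn":[0,0,-0.12],"grip":255},
    {"translation":[-0.2,0.1,-0.1],"turn":[0,0,-0.18],"grip":255},
    {"translation":[-0.3,0.15,-0.15],"turn":[0,0,-0.24],"grip":255},
    {"translation":[-0.4,0.2,-0.2],"turn":[0,0,-0.3],"grip":255},
    {"translation":[-0.5,0.25,-0.25],"turn":[0,0,-0.36],"grip":255},
    {"translation":[-0.6,0.3,-0.3],"turn":[0,0,-0.4],"grip":255},
    {"translation":[-0.6,0.3,-0.3],"turn":[0,0,-0.4],"grip":255}
  ]
}}

```text
t: 27.2
position: [484.3, -47.2, 80.6]
orientation: [-0.653, 0.654, -0.27, 0.269]
wrist_force: [-0.7, -1.7, 3.3]
grip_width: 43.3
```

```bash
python3 -c "
from cell import robot
from h import *
st(robot)"
```

```text
t 27.2 pos [484.26 -47.18  80.63] yawx -44.84 tilt [-0.06 -0.03] F [-0.7 -1.7  3.3] T [-0.33  0.23 -0.11] w 43.3 q [ 0.09  0.38 -0.11  2.07  0.06  0.7  -0.85]
```

Emit:
{"op": "servo_tool", "data": {
  "moves": [
    {"translation":[0,0,0],"turn":[0,0,-0.06],"grip":255},
    {"translation":[-0.1,0.05,-0.05],"turn":[0,0,-0.12],"grip":255},
    {"translation":[-0.2,0.1,-0.1],"turn":[0,0,-0.18],"grip":255},
    {"translation":[-0.25,0.2,-0.15],"turn":[0,0,-0.24],"grip":255},
    {"translation":[-0.3,0.3,-0.2],"turn":[0,0,-0.3],"grip":255},
    {"translation":[-0.35,0.35,-0.25],"turn":[0,0,-0.36],"grip":255},
    {"translation":[-0.4,0.4,-0.3],"turn":[0,0,-0.4],"grip":255},
    {"translation":[-0.4,0.4,-0.3],"turn":[0,0,-0.4],"grip":255}
  ]
}}

```text
t: 28.0
position: [483.4, -46.5, 80.2]
orientation: [-0.587, 0.588, -0.394, 0.393]
wrist_force: [-1.8, -0.5, 1.9]
grip_width: 43.3
```

```bash
python3 -c "
from cell import robot
from h import *
st(robot)"
```

```text
t 28.0 pos [483.37 -46.55  80.19] yawx -67.62 tilt [-0.12  0.  ] F [-1.8 -0.5  1.9] T [-0.25  0.42 -0.02] w 43.3 q [ 0.01  0.38 -0.02  2.08  0.01  0.69 -1.19]
```

Emit:
{"op": "servo_tool", "data": {
  "moves": [
    {"translation":[-0.05,0.05,0],"turn":[0,0,-0.06],"grip":255},
    {"translation":[-0.1,0.1,-0.05],"turn":[0,0,-0.12],"grip":255},
    {"translation":[-0.15,0.2,-0.1],"turn":[0,0,-0.18],"grip":255},
    {"translation":[-0.2,0.3,-0.15],"turn":[0,0,-0.24],"grip":255},
    {"translation":[-0.2,0.4,-0.2],"turn":[0,0,-0.3],"grip":255},
    {"translation":[-0.2,0.5,-0.25],"turn":[0,0,-0.36],"grip":255},
    {"translation":[-0.2,0.6,-0.3],"turn":[0,0,-0.424],"grip":255},
    {"translation":[-0.2,0.6,-0.3],"turn":[0,0,-0.424],"grip":255}
  ]
}}

```text
t: 28.8
position: [483.1, -45.6, 79.9]
orientation: [0.492, -0.492, 0.509, -0.507]
wrist_force: [-1.2, -0.3, 3.0]
grip_width: 43.5
```

```bash
python3 -c "
from cell import robot
from h import *
st(robot)
s=snap(robot,'scene','scene9')
cv2.imwrite('pics/c9.png',cv2.resize(s['color'][170:270,190:320,::-1],None,fx=6,fy=6,interpolation=cv2.INTER_CUBIC))"
```

```text
t 28.8 pos [483.07 -45.57  79.86] yawx -91.8 tilt [-0.13  0.07] F [-1.2 -0.3  3. ] T [-0.11  0.23 -0.06] w 43.5 q [-0.07  0.38  0.09  2.08 -0.05  0.69 -1.56]
```

View pics/c9.png

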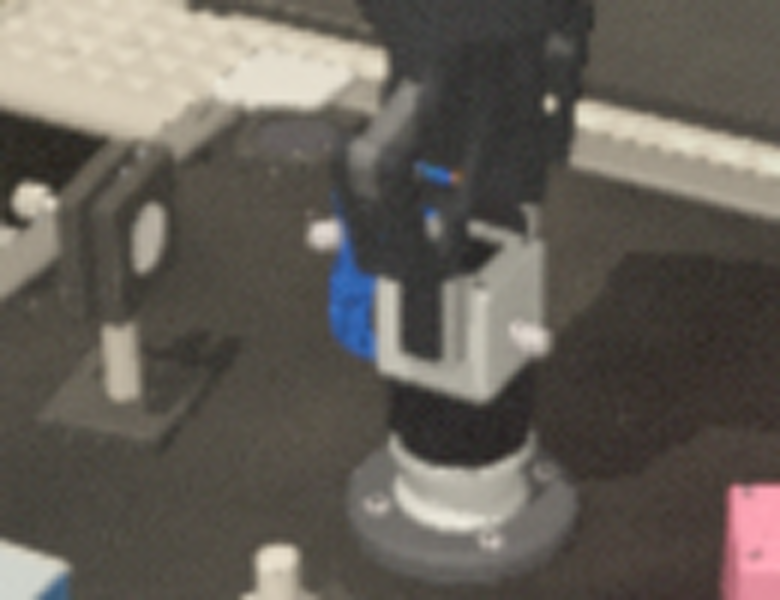

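The window points at the mirror and the plug points away from it. Releasing and rising.

Emit:
{"op": "servo_tool", "data": {
  "moves": [
    {"translation":[0,0,0],"turn":[0,0,0],"grip":90},
    {"translation":[0,0,0],"turn":[0,0,0],"grip":60},
    {"translation":[0,0,0],"turn":[0,0,0],"grip":40},
    {"translation":[0,0,0],"turn":[0,0,0],"grip":20},
    {"translation":[0,0,0],"turn":[0,0,0],"grip":20},
    {"translation":[0,0,10],"turn":[0,0,0],"grip":20},
    {"translation":[0,0,35],"turn":[0,0,0],"grip":20},
    {"translation":[0,0,65],"turn":[0,0,0],"grip":20}
  ]
}}

```text
t: 29.65
position: [482.3, -45.6, 145.4]
orientation: [0.492, -0.493, 0.509, -0.506]
wrist_force: [0.5, -0.1, 0.8]
grip_width: 78.8
```

Emit:
{"op": "servo_tool", "data": {
  "moves": [
    {"translation":[0,0,30],"turn":[0,0,0],"grip":20},
    {"translation":[-20,-10,70],"turn":[0,0,0],"grip":20},
    {"translation":[-45,-45,90],"turn":[0,0,0],"grip":20},
    {"translation":[-65,-85,90],"turn":[0,0,0],"grip":20},
    {"translation":[-85,-125,90],"turn":[0,0,0],"grip":20},
    {"translation":[-100,-165,90],"turn":[0,0,0],"grip":20},
    {"translation":[-115,-205,90],"turn":[0,0,0],"grip":20},
    {"translation":[-115,-215,90],"turn":[0,0,0],"grip":20}
  ]
}}

```text
t: 30.45
position: [364.8, -264.8, 236.6]
orientation: [0.49, -0.492, 0.51, -0.508]
wrist_force: [0.9, 0.5, -0.5]
grip_width: 78.5
```

Run:
```python
from cell import robot
from h import *
st(robot)
b=snap(robot,'scene','sceneA');a=snap(robot,'top','topA')
cv2.imwrite('pics/cA.png',cv2.resize(a['color'][100:250,200:350,::-1],None,fx=4,fy=4,interpolation=cv2.INTER_CUBIC))
```

```text
t 30.45 pos [ 364.8  -264.81  236.59] yawx -92.07 tilt [-0.2  -0.02] F [ 0.9  0.5 -0.5] T [-0.    0.01  0.02] w 78.5 q [ 0.22  0.1   0.32  2.01 -0.03  1.04 -1.05]
```

View pics/cA.png

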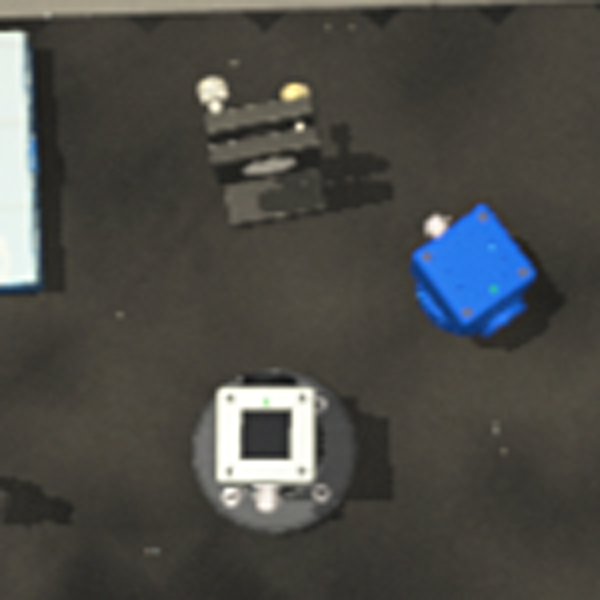

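View pics/sceneA.png

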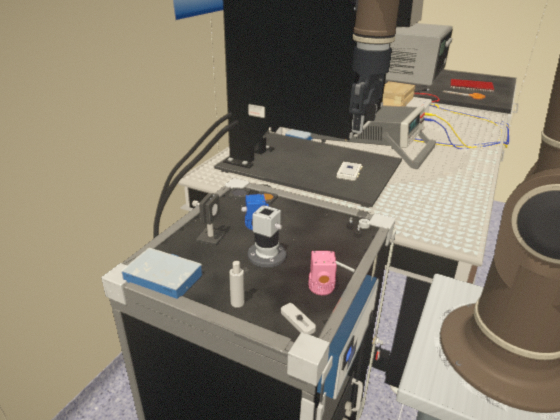

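Run:
```python
from h import *
a=load('topA');b=load('sceneA');w=cloud(a)
m=((np.abs(w[...,2]-112)<6)&(np.hypot(w[...,0]-485,w[...,1]+44)<40)).astype(np.uint8);m=cv2.morphologyEx(m,cv2.MORPH_CLOSE,np.ones((5,5)))
zt=np.median(w[...,2][m>0]);cs,_=cv2.findContours(m,0,1);c=max(cs,key=cv2.contourArea)[:,0]
P=np.array([ray(a,u,v,zt)[:2] for u,v in c],np.float32);r=cv2.minAreaRect(P);print('ztop',zt,r)
# colour mask for refinement
g=a['color'].mean(2);mm=((g>150)).astype(np.uint8);mm[:,:252]=0;mm[:,281:]=0;mm[:195]=0;mm[221:]=0
mm=cv2.morphologyEx(mm,cv2.MORPH_CLOSE,np.ones((3,3)));cs,_=cv2.findContours(mm,0,1);c=max(cs,key=cv2.contourArea)[:,0]
P=np.array([ray(a,u,v,zt)[:2] for u,v in c],np.float32);print('col',cv2.minAreaRect(P))
# mirror in top, before/after
for t in('top0','topA'):
    s=load(t);g=s['color'].mean(2);q=np.zeros_like(g,np.uint8);q[137:145,258:278]=(g[137:145,258:278]>100)
    q[:139]=0
    v,u=np.nonzero(q);wt=g[v,u]-60;cu,cv=(u*wt).sum()/wt.sum(),(v*wt).sum()/wt.sum();print(t,len(u),cu,cv,ray(s,cu,cv,80).round(1))
    ww=cloud(s);k=ww[(np.hypot(ww[...,0]-630,ww[...,1]+45)<45)&(ww[...,2]>99)];print(cv2.minAreaRect(k[:,:2].astype(np.float32)))
d=np.abs(load('top0')['color'].astype(int)-a['color'])[...].mean(2);print('diff mirror',d[110:170,240:292].mean(),'filter',d[140:165,360:390].mean(),'blue',d[145:195,298:340].mean(),'post',d[210:235,175:205].mean(),'pink',d[270:302,230:268].mean())
```

```text
ztop nan ((nan, nan), (0.0, 0.0), 0.0)
col ((nan, nan), (0.0, 0.0), 0.0)
top0 29 267.00392808581364 141.08022359873095 [615.4 -47.9  80. ]
((635.6559448242188, -43.308616638183594), (41.03267288208008, 51.96597671508789), 9.096782684326172)
topA 29 267.0094156329398 141.07816469884924 [615.4 -47.9  80. ]
((635.3319091796875, -43.521018981933594), (40.738059997558594, 52.32555389404297), 7.933101177215576)
diff mirror 0.8695512820512821 filter 0.9124444444444445 blue 0.8860317460317461 post 3.2133333333333334 pink 0.8355263157894737
```

Run:
```python
from h import *
a=load('topA');b=load('sceneA');w=cloud(a)
m=((np.abs(w[...,2]-112)<6)&(np.hypot(w[...,0]-485,w[...,1]+44)<40)).astype(np.uint8);zt=np.nanmedian(w[...,2][m>0]);m=cv2.morphologyEx(m,cv2.MORPH_CLOSE,np.ones((5,5)))
cs,_=cv2.findContours(m,0,1);c=max(cs,key=cv2.contourArea)[:,0]
P=np.array([ray(a,u,v,zt)[:2] for u,v in c],np.float32);r=cv2.minAreaRect(P);print('ztop',zt,r)
g=a['color'].mean(2);mm=((g>150)).astype(np.uint8);mm[:,:252]=0;mm[:,281:]=0;mm[:195]=0;mm[221:]=0
mm=cv2.morphologyEx(mm,cv2.MORPH_CLOSE,np.ones((3,3)));cs,_=cv2.findContours(mm,0,1);c=max(cs,key=cv2.contourArea)[:,0]
P=np.array([ray(a,u,v,zt)[:2] for u,v in c],np.float32);print('col',cv2.minAreaRect(P))
wb=cloud(b);q=wb[(np.hypot(wb[...,0]-485,wb[...,1]+44)<30)&(wb[...,2]>107)];print('scene top z',np.median(q[:,2]),len(q))
for s in(load('top0'),a):
    k=cloud(s);k=k[(k[...,1]>80)&(k[...,1]<150)&(k[...,0]>430)&(k[...,0]<510)&(k[...,2]>60)];print('post',len(k),np.nanmedian(k,axis=0))
```

```text
ztop 111.1373612813158 ((485.4956970214844, -43.811824798583984), (41.743465423583984, 43.59931945800781), 88.71472930908203)
col ((484.521240234375, -46.496978759765625), (47.174068450927734, 41.74241256713867), 88.66399383544922)
scene top z 113.99465063344856 299
post 198 [462.90201971 105.89687908  73.44502295]
post 196 [462.59589536 105.93468463  73.69486604]
```

```bash
python3 -c "
from cell import robot
print(robot.close_job())"
```

```text
the job is handed in; nothing more can be done
None
```

The sensor head is mounted on the pedestal with its window facing the mirror. I let go of it there, moved the arm clear, and handed the job in at about 30.5 s of the 61 s. No verdict was reported.

**What I did**
- **Regrasp:** I turned the head on the table and regrasped it, because a single grasp would have run the last joint out of range.
- **Slot and screwing:** I felt for the slots with light pressure. The pins dropped through at a heading about 120° counterclockwise of the mirror, and I then screwed it clockwise to the mirror.

**Last checks**
- **Aim:** the head's heading reads about -1.3° in the top view and -1.8° from the gripper at release. About -1.9° is needed, so the aim is off by roughly 1.5 mm at most, against the allowed 7 mm.
- **Seat:** its top reads 111 mm high in the top view and 114 mm in the scene view. That puts the rim at 39 to 42 mm, which spans the seated range; the two cameras differ by about 3 mm.
- **Surroundings:** the mirror and the post holder show no movement beyond measurement noise. The filter frame and the blue and pink heads look the same before and after.

**What went less smoothly**
- **First lowering:** the skirt's rim sat on the flange edge and pressed on it with up to about 14 N before I backed off. Finding the centre took three more tries, also pressing on the edge, at up to about 12 N.
- **Missed slot:** my first pass went through the slot and came out again, at up to about 9 N, so I turned back to it.

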